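# Clamp the hardness test bar

## Robot

A 6-joint arm with a two-finger parallel gripper is mounted at the origin on the work surface. World frame = base frame: x ahead of the robot, y to its left, z up, the work surface at z = 0. Lengths are in m, angles in degrees, forces in N, time in s.
With the tool pointing down it reaches from about 0.15 to 0.775 m from the base axis. Payload 6.1 kg.
Tool frame: the origin (TCP) lies midway between the tips of the shut fingers; the grasp point (between the pads) lies 19 mm behind it (robot.tcp_to_grasp is the distance from the TCP to the grasp point, in m); z points along the fingers, y is the line along which they close (so a half turn about z gives the same grasp; the last joint's range is limited). The gripper opens to 85 mm and grips with 20 to 120 N. Pads are 22 mm wide; open, the fingers measure 114 mm over their backs; the gripper's body (76 mm by 85 mm) begins 54 mm behind the grasp point. The pads swing forward as they close: fully open they stand 13 mm farther back than shut.
Start: joints at [-72.307, 7.208, -2.269, 80.523, 0, 90], TCP at [0.16, -0.5, 0.199] pointing down, gripper open.
Joint ranges: [-155.77, 155.77], [-54.66, 111.73], [-72.52, 77.12], [-102.08, 115.82], [-83.92, 84.16], [-180, 180]. Speed limits (degrees/s): [136.94, 136.94, 172.46, 180, 180, 180].

## Interface

Orientations are given as a 3x3 rotation matrix whose columns are the frame's x, y, z axes.
In Python, from workcell import telemetry, cams, finish_job, robot gives the robot as it stands.
- The arm moves only by the tool arm_command, never from a script. Its argument "steps" is a list of rows, each an object of numbers: "x", "y", "z": the shift along the tool's x, y, z in mm; "wx", "wy", "wz": the turn, a rotation vector about the tool's x, y, z in degrees; "jaw": the closure in counts, from 0 (fully open) to 255 (shut). In form: [{"x": .., "y": .., "z": .., "wx": .., "wy": .., "wz": .., "jaw": ..}, ...]. A call has 1 to 10 rows; each row shifts and turns the commanded pose from where the row before left it, along the tool's axes as they then stand; what a row does not reach is not made up. A row lasts 1/10 s, in which the tool goes at most 50 mm and 8.59 degrees, less where a joint would pass 70% of its speed; a pose out of reach is approached as far as the arm can. A call is refused whole if a number of a shift passes 50 or a number of a turn 8.59, either way. A call with a gripper value outside its range is refused whole. The fingers move at their own pace and stop on an object; the grip force is fixed at half the most. Time passes only in rows, so rows that do not move let the fingers close. It gives the time, the measured TCP pose, the force, the opening and the grip force at its end, in the units of the state.
- telemetry.sense(): the state, without advancing time (a new reading comes with each control period).
- cams.grab_frame(name): name is "scene" or "top" or "wrist"; returns (picture, depth): 480x640x3 uint8, red, green, blue; 480x640 float32, m along the optical axis (not along the pixel's ray), 0 where there is no reading.
- cams.calibration(name): a dict with "vfov" (degrees; the focal length in pixels is half the picture's height over the tangent of half this angle, whatever the lens; pixels are square), "cx", "cy" (the principal point, pixels), "R" (3x3) and "t" (3): a world point X has camera coordinates R X + t. Camera axes: x right, y down, z forward; pixel columns grow to the right and rows downward; lengths in m; the calibration is good to about 2 mm. A picture is of the moment at which its call begins: read the wrist's pose just before it. calibration takes no time and is no camera call; for the wrist camera it gives the pose at the moment of the call.
- finish_job(): hands the job in; it is judged then, once.
The state is a dict: "time_s": time; "joint_positions": joint angles; "joint_velocities": joint speeds; "joint_torque": joint torques, N m; "ee_pos": TCP position; "ee_rot": TCP orientation; "contact_force": force on the tool from outside, world axes, zero at the start; "torque": the same for the moment, N m; "gripper_width": finger opening in m; "grip_force": force on a finger pad.
Only numpy, scipy, OpenCV 4.12 (cv2) and the standard library are available. Lean on these libraries where they do the work, as an engineer would, in place of code of your own. Each camera call takes 0.05 s, during which the arm holds its last target. There are 200 camera calls.

## Task

Hold the steel test bar down for its hardness test: it lies ready against the fence of the clamping fixture. Slide the clamp strap with the open fork sideways onto the stud under the raised nut, so that its heel lies on the heel block and both prongs on the bar, and let go of it. Then tighten the nut fully with its ratchet lever, clockwise from above, lifting the lever off its serrations to swing it back whenever it has no more room, until it stops solid; leave the lever down in mesh and the bar and everything else in place.

Things in the scene. Friction and masses are not known exactly. Their poses are not given: they have to be found in the camera images.
- fixture: Fixed dark T-slot plate 230 x 250 x 20 mm. Origin: underside of the plate on the clamp stud's axis; z up. Along x from the origin: heel block (36 wide, 25 high on the plate) from -95 to -50 mm, stud (12 diameter) at 0, test bar from +25 to +65, low stop strip behind it. Upright steel fence at +y (inner face y = +95 mm, x +10 to +105), a bare neighbouring stud (16 diameter) at x -38, y -75; both rise to about 133 mm.
- stud_at_work_height (a point): Point on the clamp stud's axis at the height of the tops of heel block and test bar (45 mm above the fixture's underside); axes as the fixture's. The strap's underside must come to lie at this height.
- strap: The clamp strap with the open fork: aluminium, 160 x 40 x 12 mm, about 0.22 kg. Origin: centre line of its underside at the closed end of the slot; x points to the two prongs. The slot, 16 mm wide, is open at x = +75 mm and ends at x = 0; the solid heel runs to x = -85. On the fixture its x lies along the fixture's x: it comes in from the heel-block side, its origin ending 6 to 35 mm short of the stud's axis.
- strap_grip (a point): Good place to take the strap: middle of its solid heel, 45 mm behind the origin, at mid thickness (6 mm above its underside); there it is 40 mm wide along the strap's y.
- thrust: Round steel thrust washer (34 diameter, 4 thick) under the clamp nut, round the stud. Origin: centre of its underside. It goes down with the nut, 10 mm per turn; at the start it stands 16 to 17 mm above the tops of bar and heel block (4 to 5 mm above a strap laid there), and at the full stop it presses the strap.
- screw (a joint): Turn of the clamp nut, rad: 0 most open, grows clockwise seen from above, stops solid at 3.4 = fully tight. It starts at 0 to 0.6, the lever then pointing 0.35 rad minus this value left (+y) of the fixture's x. It needs about 0.35 N m (4 N at the grip) to turn and stays where it is left. The lever has room only from about 0.95 rad left (fence) to 1.8 rad right (neighbouring stud) of the fixture's x.
- lift (a joint): Height of the lever above its meshed position, m: 0 to 0.010. Spring and weight hold it down with 3 to 4 N. Ease the push before lifting. Above 0.007 it is clear of the serrations and swings freely, the nut staying; there are 18 teeth, one every 0.35 rad, with about 0.06 rad of play. Set down on tooth tops it stays 5 to 7 mm up until it is turned a little.
- specimen: Steel test bar 40 x 125 x 25 mm, loose, lying across the fixture with one end at the fence. Origin: centre of its underside; its long side along y. It is not to be shifted.
- closed_strap: Bystander: a strap of the same size and metal whose slot is closed at both ends, so it cannot be slid on. Origin: underside, about its middle.
- spare_nut: Bystander: loose hex nut, 27 mm, lying on the fixture's plate at its far right corner. Origin: centre of its underside.
- ref_block: Bystander: round steel reference block, 64 diameter x 16 mm, beyond the fixture. Origin: centre of its underside.
- step_block: Bystander: steel step block 60 x 34 x 60 mm, beyond the fixture. Origin: centre of its underside.
- spanner: Bystander: open spanner, 190 mm, lying beyond the fixture on the right. Origin: under its middle.
- probe: Bystander: pen-like rebound hardness probe, 155 mm long, 27 thick, lying beyond the fixture on the left. Origin: under its middle.
- lever_grip (a point): Middle of the flat-sided black grip (48 long, 16 wide, 20 high, end rounded) that ends the lever, 92 mm from the stud's axis; the lever's tip is at 115 mm. Meshed, the point is about 112 mm above the fixture's underside at the start and 5.5 mm lower when tight. A round arm (14 thick) leads to it from the boss (45 diameter) on the nut. The point's x runs along the lever, away from the stud.
There are look-alikes about, which are no part of the job. What is shaped like the strap but red is not meant.

How it is judged:
By the outcome, as a careful person would: the job done as asked, in the order asked, and still so for the second after the job is handed in, with the robot touching nothing.
It also fails if it takes over 72 s, if anything falls off the work surface, if the arm or the gripper's body presses on something with over 40 N, if the wrist force passes 120 N, or if a joint passes its speed limit or range.

## Working session

There is one attempt and no reset: what is moved stays moved. The work goes in short steps, Python scripts to look and compute and a tool call to move; the robot and the scene stay as the last step left them, time stands still between calls to the robot, and variables do not carry over. Pictures are saved under pics/ and viewed, at most 10 in all, crops included, and the job is handed in when it is done.

Besides the shell and the picture viewer there is one more tool, called after "Emit:" by a JSON object that holds its "fn" and its "kwargs". arm_command: Moves the arm, as the interface text tells. Its arguments: {"type":"object","properties":{"steps":{"type":"array","items":{"type":"object","properties":{"x":{"type":"number"},"y":{"type":"number"},"z":{"type":"number"},"wx":{"type":"number"},"wy":{"type":"number"},"wz":{"type":"number"},"jaw":{"type":"number"}}}}},"required":["steps"]}

```bash
mkdir -p pics
cat > h.py <<'E'
import numpy as np, cv2
from workcell import telemetry, cams, finish_job, robot
def grab(n,save=None):
    c=cams.calibration(n); p,d=cams.grab_frame(n)
    if save: cv2.imwrite(f'pics/{save}.png',p[:,:,::-1]); np.savez(f'pics/{save}.npz',p=p,d=d,**{k:np.array(v) for k,v in c.items()})
    return p,d,c
def load(s):
    z=np.load(f'pics/{s}.npz'); return z['p'],z['d'],{k:z[k] for k in ('vfov','cx','cy','R','t')}
def ray(c,u,v):
    f=240/np.tan(np.radians(float(c['vfov']))/2)
    return np.array([(u-c['cx'])/f,(v-c['cy'])/f,1])
def pt(c,d,u,v):
    z=np.median([x for x in d[v-1:v+2,u-1:u+2].ravel() if x>0] or [0]); return c['R'].T@(ray(c,u,v)*z-c['t'])
def atz(c,u,v,h):
    o=-c['R'].T@c['t']; r=c['R'].T@ray(c,u,v); return o+r*(h-o[2])/r[2]
E
python3 - <<'E'
from h import *
np.set_printoptions(precision=4,suppress=True)
for n in('scene','top'):
    p,d,c=grab(n,n+'0'); print(n,c)
s=telemetry.sense();print(s); print([x for x in dir(robot) if x[0]!='_'])
E
```

```text
scene {'vfov': 56.38502636036742, 'cx': 323.00069504225524, 'cy': 245.01302523607166, 'R': array([[ 0.7657,  0.6432,  0.002 ],
       [ 0.3902, -0.462 , -0.7964],
       [-0.5114,  0.6106, -0.6047]]), 't': array([-0.4345, -0.1192,  1.2979])}
top {'vfov': 42.49127629610517, 'cx': 320.15239204909807, 'cy': 238.75114399241875, 'R': array([[-0.0055, -1.    ,  0.0055],
       [-0.9814,  0.0044, -0.1918],
       [ 0.1918, -0.0064, -0.9814]]), 't': array([0.0626, 0.5331, 1.5029])}
{'time_s': 0.1, 'joint_positions': array([-72.3081,   7.2398,  -2.3209,  80.5239,  -0.0014,  89.9994]), 'joint_velocities': array([ 0.0239, -0.1496,  0.1309,  0.0033,  0.0347,  0.0241]), 'joint_torque': array([  0.0002, -43.6904,  35.3607,   0.0138,   0.    ,   0.    ]), 'ee_pos': array([ 0.1594, -0.4998,  0.1986]), 'ee_rot': array([[ 0.9527,  0.3039, -0.0005],
       [ 0.3039, -0.9527,  0.0014],
       [-0.    , -0.0015, -1.    ]]), 'contact_force': array([-0.8091, -0.2465, -0.5048]), 'torque': array([ 0.0389, -0.0166, -0.0091]), 'grip_force': 0.0, 'gripper_width': 0.08543455682456697}
['Unreachable', 'tcp_to_grasp']
```

View pics/top0.png

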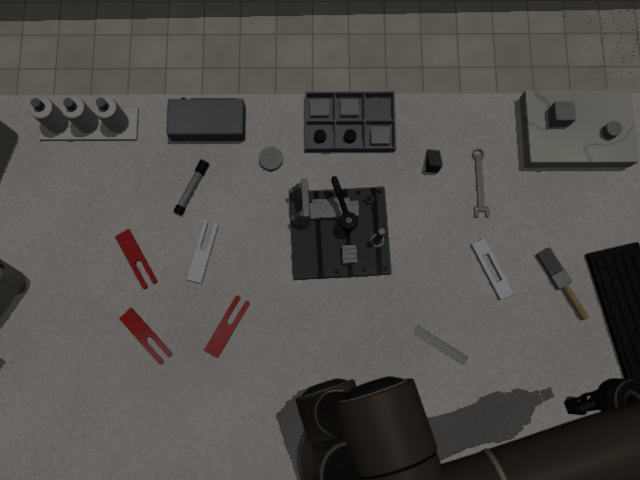

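View pics/scene0.png

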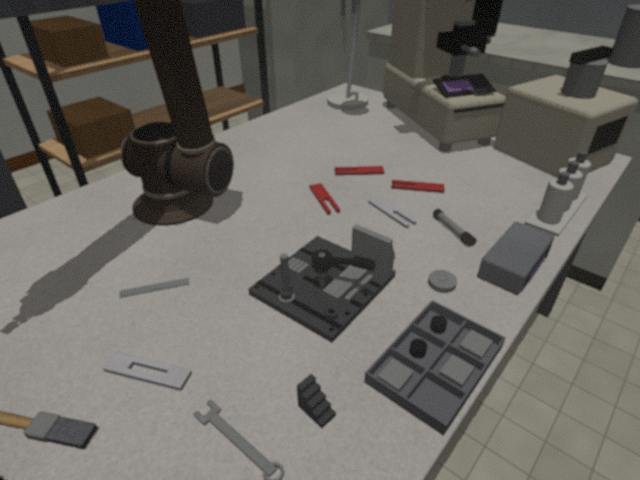

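Top picture: the silver strap at (202,252) has an open fork, with its prongs up at (209,225). The silver one at (491,268) has a closed slot. The red ones at (136,258), (146,335) and (227,326) are decoys. The fixture is at (340,232). One enlarged crop will confirm this.

Run:
```python
from h import *
p,d,c=load('top0')
cv2.imwrite('pics/crop1.png',cv2.resize(p[165:295,180:400,::-1],None,fx=3.6,fy=3.6,interpolation=cv2.INTER_CUBIC))
np.set_printoptions(precision=4,suppress=True)
for u,v in[(202,268),(205,245),(188,281),(300,260),(348,255),(347,221),(337,184),(378,237),(380,270),(260,300)]: print(u,v,pt(c,d,u,v))
```

```text
202 268 [0.4664 0.3622 0.0116]
205 245 [ 0.5284  0.3585 -0.0003]
188 281 [0.4342 0.3986 0.0029]
300 260 [0.4841 0.1114 0.0229]
348 255 [ 0.4926 -0.01    0.0455]
347 221 [ 0.566  -0.0054  0.1087]
337 184 [0.6551 0.0185 0.1243]
378 237 [ 0.53   -0.0822  0.088 ]
380 270 [ 0.4578 -0.0922  0.0203]
260 300 [ 0.385   0.214  -0.0009]
```

View pics/crop1.png

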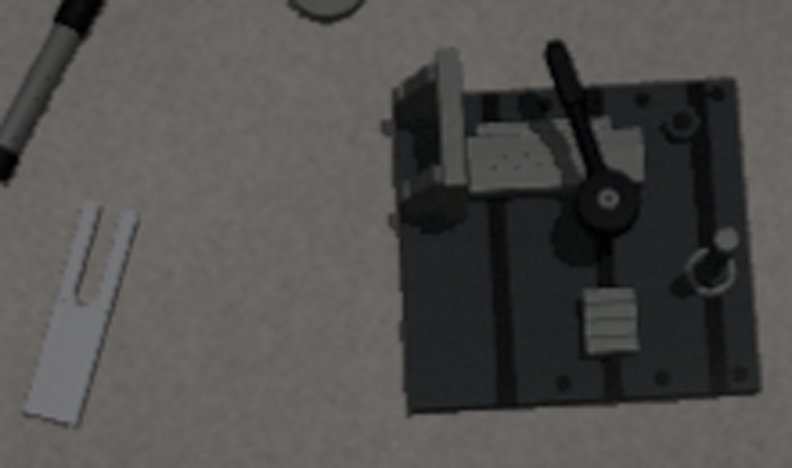

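The crop confirms the silver open fork: heel corners at crop (24,413) and (77,427), slot end at (85,303). Fixture plate corners are at (393,88), (736,79), (760,391) and (408,414).

Run:
```python
from h import *
np.set_printoptions(precision=4,suppress=True)
p,d,c=load('top0')
A=lambda u,v,h: atz(c,180+u/3.6-.36,165+v/3.6-.36,h)
P=[A(*q,.012) for q in[(24,413),(77,427),(138,213),(84,203)]]
for q in P: print(q)
ce=(P[0]+P[1])/2; te=(P[2]+P[3])/2; x=te-ce; print('len',np.linalg.norm(x),'wid',np.linalg.norm(P[0]-P[1]),'yaw',np.degrees(np.arctan2(x[1],x[0])),'slot end',A(85,303,.012))
x/=np.linalg.norm(x); print('grip',ce+x*.040, te-x*.120)
F=[A(*q,.02) for q in[(393,88),(736,79),(760,391),(408,414)]]
for q in F: print('F',q)
F=np.array(F)
xd=(F[0]+F[1]-F[2]-F[3])/2; yd=(F[0]+F[3]-F[1]-F[2])/2
print(np.linalg.norm(xd),np.linalg.norm(yd),np.degrees(np.arctan2(xd[1],xd[0])),np.degrees(np.arctan2(-yd[0],yd[1])),F.mean(0))
print('stud top',A(607,198,.135),'hb',[A(*q,.045) for q in[(584,289),(635,288),(637,352),(586,354)]],'nbr',A(712,278,.02),'nbr top',A(727,238,.133))
print('lever tip',A(554,42,.12))
```

```text
[0.4373 0.4012 0.012 ]
[0.4271 0.3634 0.012 ]
[0.5818 0.3244 0.012 ]
[0.5893 0.3635 0.012 ]
len 0.15811278619690605 wid 0.039110618019562796 yaw -14.04125277975946 slot end [0.5161 0.3605 0.012 ]
grip [0.471  0.3726 0.012 ] [0.4692 0.373  0.012 ]
F [0.672  0.1408 0.02  ]
F [ 0.6778 -0.1082  0.02  ]
F [ 0.4494 -0.1194  0.02  ]
F [0.4342 0.1292 0.02  ]
0.23340710362862627 0.24902875955170814 2.7924462821950287 2.4084778139941307 [0.5584 0.0106 0.02  ]
stud top [ 0.5634 -0.0071  0.135 ] hb [array([0.5186, 0.0052, 0.045 ]), array([ 0.5191, -0.0306,  0.045 ]), array([ 0.4737, -0.0313,  0.045 ]), array([0.4725, 0.0043, 0.045 ])] nbr [ 0.5308 -0.0873  0.02  ] nbr top [ 0.5363 -0.0865  0.133 ]
lever tip [0.676  0.0267 0.12  ]
```

Emit:
{"fn": "arm_command", "kwargs": {"steps": [{"wz": 7.93}, {"wz": 7.93}, {"wz": 7.93}, {"wz": 7.93}, {"x": 3.8, "y": -38.4}, {"x": 3.8, "y": -38.4}, {"x": 3.8, "y": -38.4}, {"x": 3.8, "y": -38.4}, {"x": 3.8, "y": -38.4}, {"x": 3.8, "y": -38.4}]}}

```text
invalid input
```

Emit:
{"fn": "arm_command", "kwargs": {"steps": [{"x": 3.8, "y": -38.4}, {"x": 3.8, "y": -38.4}, {"x": 3.8, "y": -38.4}, {"x": 3.8, "y": -38.4}, {"x": 3.8, "y": -38.4}, {"x": 3.8, "y": -38.4}, {"x": 3.8, "y": -38.4}, {"x": 3.8, "y": -38.4}, {"x": 3.8, "y": -38.4}, {"x": 3.8, "y": -38.4}]}}

```text
invalid input
```

Emit:
{"fn": "arm_command", "kwargs": {"steps": [{"x": 3.8, "y": -38.4}, {"x": 3.8, "y": -38.4}, {"x": 3.8, "y": -38.4}, {"x": 3.8, "y": -38.4}, {"x": 3.8, "y": -38.4}, {"x": 3.8, "y": -38.4}, {"x": 3.8, "y": -38.4}, {"x": 3.8, "y": -38.4}, {}, {}]}}

```text
invalid input
```

Run:
```python
from h import *
np.set_printoptions(precision=4,suppress=True)
s=telemetry.sense(); print(s['ee_pos'],s['ee_rot'],s['joint_positions'],robot.tcp_to_grasp)
p,d,c=grab('wrist','w1'); print(c)
```

```text
[ 0.1594 -0.4998  0.1986] [[ 0.9527  0.3039 -0.0005]
 [ 0.3039 -0.9527  0.0014]
 [-0.     -0.0015 -1.    ]] [-72.3081   7.2398  -2.3209  80.5239  -0.0014  89.9994] 0.0187
{'vfov': 69.34100278313929, 'cx': 319.80546264036417, 'cy': 243.1202883689056, 'R': array([[ 0.3042, -0.9526, -0.0006],
       [-0.9012, -0.288 ,  0.3239],
       [-0.3088, -0.098 , -0.9461]]), 't': array([-0.5242, -0.0422,  0.3805])}
```

View pics/w1.png

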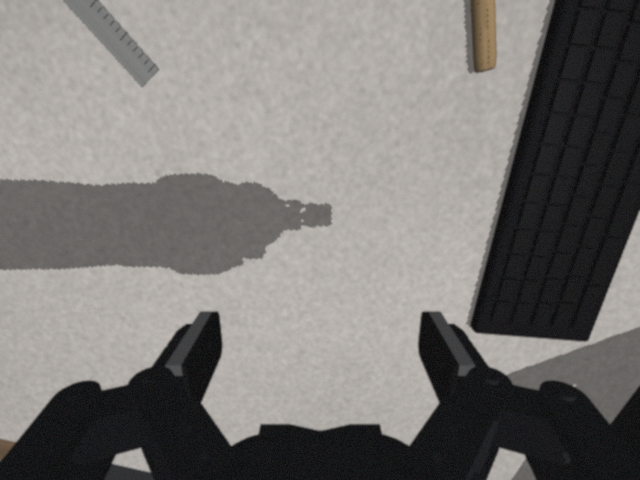

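The moves were refused, so the rows need all their keys. The picture only shows empty table.

Emit:
{"fn": "arm_command", "kwargs": {"steps": [{"x": 0, "y": 0, "z": 0, "wx": 0, "wy": 0, "wz": 7.93, "jaw": 0}, {"x": 0, "y": 0, "z": 0, "wx": 0, "wy": 0, "wz": 7.93, "jaw": 0}, {"x": 0, "y": 0, "z": 0, "wx": 0, "wy": 0, "wz": 7.93, "jaw": 0}, {"x": 0, "y": 0, "z": 0, "wx": 0, "wy": 0, "wz": 7.93, "jaw": 0}, {"x": 3.8, "y": -38.4, "z": 0, "wx": 0, "wy": 0, "wz": 0, "jaw": 0}, {"x": 3.8, "y": -38.4, "z": 0, "wx": 0, "wy": 0, "wz": 0, "jaw": 0}, {"x": 3.8, "y": -38.4, "z": 0, "wx": 0, "wy": 0, "wz": 0, "jaw": 0}, {"x": 3.8, "y": -38.4, "z": 0, "wx": 0, "wy": 0, "wz": 0, "jaw": 0}, {"x": 3.8, "y": -38.4, "z": 0, "wx": 0, "wy": 0, "wz": 0, "jaw": 0}, {"x": 3.8, "y": -38.4, "z": 0, "wx": 0, "wy": 0, "wz": 0, "jaw": 0}]}}

```text
time_s: 1.15
ee_pos: [0.2376, -0.2806, 0.1991]
ee_rot: [[0.97, -0.243, 0.0], [-0.243, -0.97, 0.0], [-0.0, -0.0, -1.0]]
contact_force: [0.8, -0.9, 0.1]
gripper_width: 0.0855
grip_force: 0.0
```

Emit:
{"fn": "arm_command", "kwargs": {"steps": [{"x": 0, "y": -38, "z": 0, "wx": 0, "wy": 0, "wz": 0, "jaw": 0}, {"x": 0, "y": -38, "z": 0, "wx": 0, "wy": 0, "wz": 0, "jaw": 0}, {"x": 0, "y": -38, "z": 0, "wx": 0, "wy": 0, "wz": 0, "jaw": 0}, {"x": 0, "y": -38, "z": 0, "wx": 0, "wy": 0, "wz": 0, "jaw": 0}, {"x": 0, "y": -38, "z": 0, "wx": 0, "wy": 0, "wz": 0, "jaw": 0}, {"x": 0, "y": -38, "z": 0, "wx": 0, "wy": 0, "wz": 0, "jaw": 0}, {"x": 0, "y": -38, "z": 0, "wx": 0, "wy": 0, "wz": 0, "jaw": 0}, {"x": 0, "y": -38, "z": 0, "wx": 0, "wy": 0, "wz": 0, "jaw": 0}, {"x": 0, "y": -38, "z": 0, "wx": 0, "wy": 0, "wz": 0, "jaw": 0}, {"x": 0, "y": -38, "z": 0, "wx": 0, "wy": 0, "wz": 0, "jaw": 0}]}}

```text
time_s: 2.15
ee_pos: [0.3035, -0.0178, 0.205]
ee_rot: [[0.988, -0.151, 0.012], [-0.151, -0.985, 0.087], [-0.001, -0.087, -0.996]]
contact_force: [-0.3, -0.6, 0.3]
gripper_width: 0.0854
grip_force: 0.0
```

Emit:
{"fn": "arm_command", "kwargs": {"steps": [{"x": 0, "y": -38, "z": 0, "wx": 0, "wy": 0, "wz": 0, "jaw": 0}, {"x": 0, "y": -38, "z": 0, "wx": 0, "wy": 0, "wz": 0, "jaw": 0}, {"x": 0, "y": -38, "z": 0, "wx": 0, "wy": 0, "wz": 0, "jaw": 0}, {"x": 0, "y": -38, "z": 0, "wx": 0, "wy": 0, "wz": 0, "jaw": 0}, {"x": 0, "y": -38, "z": 0, "wx": 0, "wy": 0, "wz": 0, "jaw": 0}, {"x": 0, "y": -38, "z": 0, "wx": 0, "wy": 0, "wz": 0, "jaw": 0}, {"x": 0, "y": -38, "z": 0, "wx": 0, "wy": 0, "wz": 0, "jaw": 0}, {"x": 0, "y": -28, "z": 0, "wx": 0, "wy": 0, "wz": 0, "jaw": 0}, {"x": 0, "y": 0, "z": 0, "wx": 0, "wy": 0, "wz": 0, "jaw": 0}]}}

```text
time_s: 3.05
ee_pos: [0.3141, 0.0827, 0.2516]
ee_rot: [[1.0, 0.019, -0.006], [0.02, -0.972, 0.234], [-0.001, -0.234, -0.972]]
contact_force: [0.3, -0.3, -0.7]
gripper_width: 0.0851
grip_force: 0.0
```

Run:
```python
from h import *
np.set_printoptions(precision=4,suppress=True)
s=telemetry.sense(); print(s['ee_pos'],s['ee_rot'],s['joint_positions'])
p,d,c=grab('wrist','w2')
```

```text
[0.3141 0.0827 0.2516] [[ 0.9998  0.0194 -0.0059]
 [ 0.0203 -0.972   0.234 ]
 [-0.0012 -0.234  -0.9722]] [  1.105  -15.0614 -17.3642  87.778   13.5344 179.9422]
```

View pics/w2.png

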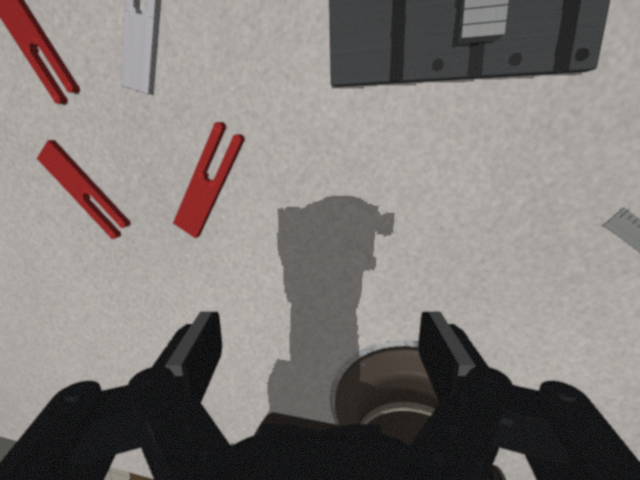

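Emit:
{"fn": "arm_command", "kwargs": {"steps": [{"x": 0, "y": 0, "z": 0, "wx": -6.77, "wy": 0, "wz": 0, "jaw": 0}, {"x": 0, "y": 0, "z": 0, "wx": -6.77, "wy": 0, "wz": 0, "jaw": 0}, {"x": 0, "y": 0, "z": 0, "wx": 0, "wy": 0, "wz": -8.25, "jaw": 0}, {"x": 0, "y": 0, "z": 0, "wx": 0, "wy": 0, "wz": -8.25, "jaw": 0}, {"x": 0, "y": 0, "z": 0, "wx": 0, "wy": 0, "wz": -8.25, "jaw": 0}, {"x": 0, "y": 0, "z": 0, "wx": 0, "wy": 0, "wz": -8.25, "jaw": 0}, {"x": 0, "y": 0, "z": 0, "wx": 0, "wy": 0, "wz": -8.25, "jaw": 0}, {"x": 0, "y": 0, "z": 0, "wx": 0, "wy": 0, "wz": -8.25, "jaw": 0}, {"x": 0, "y": 0, "z": 0, "wx": 0, "wy": 0, "wz": -8.25, "jaw": 0}, {"x": 0, "y": 0, "z": 0, "wx": 0, "wy": 0, "wz": -8.25, "jaw": 0}]}}

```text
time_s: 4.1
ee_pos: [0.3158, 0.0323, 0.2506]
ee_rot: [[0.343, 0.939, -0.006], [0.939, -0.342, 0.038], [0.034, -0.018, -0.999]]
contact_force: [-0.0, -0.2, -0.1]
gripper_width: 0.0858
grip_force: 0.0
```

Emit:
{"fn": "arm_command", "kwargs": {"steps": [{"x": 0, "y": 0, "z": 0, "wx": 0, "wy": 0, "wz": -8.25, "jaw": 0}, {"x": 0, "y": 0, "z": 0, "wx": 0, "wy": 0, "wz": -8.25, "jaw": 0}, {"x": 0, "y": 0, "z": 0, "wx": 0, "wy": 0, "wz": -8.25, "jaw": 0}, {"x": 0, "y": 0, "z": 0, "wx": 0, "wy": 0, "wz": -8.25, "jaw": 0}, {"x": 0, "y": 0, "z": 0, "wx": 0, "wy": 0, "wz": -8.25, "jaw": 0}, {"x": 0, "y": 0, "z": 0, "wx": 0, "wy": 0, "wz": -8.25, "jaw": 0}, {"x": 0, "y": 0, "z": 0, "wx": 0, "wy": 0, "wz": -8.25, "jaw": 0}, {"x": 0, "y": 0, "z": 0, "wx": 0, "wy": 0, "wz": -8.25, "jaw": 0}, {"x": 0, "y": 0, "z": 0, "wx": 0, "wy": 0, "wz": -8.25, "jaw": 0}, {"x": 0, "y": 0, "z": 0, "wx": 0, "wy": 0, "wz": -8.25, "jaw": 0}]}}

```text
time_s: 5.1
ee_pos: [0.3158, 0.0323, 0.2506]
ee_rot: [[-0.887, 0.462, -0.006], [0.462, 0.886, 0.038], [0.023, 0.031, -0.999]]
contact_force: [0.0, -1.0, 0.2]
gripper_width: 0.0855
grip_force: 0.0
```

Run:
```python
from h import *
np.set_printoptions(precision=4,suppress=True)
p,d,c=load('w2')
print('heel',atz(c,122,85,.012),atz(c,153,92,.012),pt(c,d,138,70),'fix',atz(c,333,82,.02),atz(c,597,65,.02),'hb',atz(c,460,37,.045),atz(c,505,36,.045))
print('cam in tool',)
s=telemetry.sense(); print(s['ee_pos'],s['ee_rot'],s['joint_positions'])
cc=cams.calibration('wrist'); print(s['ee_rot'].T@(-cc['R'].T@cc['t']-s['ee_pos']), s['ee_rot'].T@cc['R'].T)
```

```text
heel [0.4379 0.4008 0.012 ] [0.4298 0.3569 0.012 ] [0.4548 0.3745 0.0117] fix [0.4394 0.1265 0.02  ] [ 0.4525 -0.1187  0.02  ] hb [0.4734 0.0056 0.045 ] [ 0.4731 -0.0318  0.045 ]
cam in tool
[0.3158 0.0323 0.2506] [[-0.8866  0.4625 -0.0056]
 [ 0.4619  0.8861  0.0382]
 [ 0.0226  0.0313 -0.9993]] [  3.5662 -14.6728 -16.0965  88.7582   2.2054  31.1025]
[ 0.0836  0.0004 -0.1747] [[ 0.0003 -0.9463 -0.3234]
 [ 1.      0.0006 -0.0009]
 [ 0.0011 -0.3234  0.9462]]
```

Emit:
{"fn": "arm_command", "kwargs": {"steps": [{"x": 0, "y": 0, "z": 0, "wx": 1.79, "wy": -1.32, "wz": 0, "jaw": 0}, {"x": 0, "y": 0, "z": 0, "wx": 0, "wy": 0, "wz": -6.75, "jaw": 0}, {"x": 0, "y": 0, "z": 0, "wx": 0, "wy": 0, "wz": -6.75, "jaw": 0}, {"x": -10, "y": 35, "z": 0, "wx": 0, "wy": 0, "wz": 0, "jaw": 0}, {"x": -10, "y": 35, "z": 0, "wx": 0, "wy": 0, "wz": 0, "jaw": 0}, {"x": -10, "y": 35, "z": 0, "wx": 0, "wy": 0, "wz": 0, "jaw": 0}, {"x": -10, "y": 35, "z": 20, "wx": 0, "wy": 0, "wz": 0, "jaw": 0}, {"x": -10, "y": 35, "z": 20, "wx": 0, "wy": 0, "wz": 0, "jaw": 0}, {"x": -10, "y": 35, "z": 20, "wx": 0, "wy": 0, "wz": 0, "jaw": 0}, {"x": -3, "y": 35, "z": 20, "wx": 0, "wy": 0, "wz": 0, "jaw": 0}]}}

```text
time_s: 6.1
ee_pos: [0.4387, 0.2553, 0.1696]
ee_rot: [[-0.969, 0.249, 0.001], [0.249, 0.969, -0.0], [-0.001, -0.0, -1.0]]
contact_force: [-0.2, -0.4, 1.1]
gripper_width: 0.0853
grip_force: 0.0
```

Emit:
{"fn": "arm_command", "kwargs": {"steps": [{"x": 0, "y": 35, "z": 20, "wx": 0, "wy": 0, "wz": 0, "jaw": 0}, {"x": 0, "y": 35, "z": 20, "wx": 0, "wy": 0, "wz": 0, "jaw": 0}, {"x": 0, "y": 35, "z": 20, "wx": 0, "wy": 0, "wz": 0, "jaw": 0}, {"x": 0, "y": 17, "z": 10, "wx": 0, "wy": 0, "wz": 0, "jaw": 0}, {"x": 0, "y": 0, "z": 0, "wx": 0, "wy": 0, "wz": 0, "jaw": 0}]}}

```text
time_s: 6.6
ee_pos: [0.4675, 0.3731, 0.0984]
ee_rot: [[-0.969, 0.246, -0.002], [0.246, 0.969, -0.002], [0.002, -0.003, -1.0]]
contact_force: [1.0, -0.3, 0.3]
gripper_width: 0.0853
grip_force: 0.0
```

Run:
```python
from h import *
np.set_printoptions(precision=4,suppress=True)
s=telemetry.sense(); print(s['ee_pos'],s['ee_rot'],s['joint_positions'])
p,d,c=grab('wrist','w3')
# strap outline via depth: points with height 6..20mm
f=240/np.tan(np.radians(float(c['vfov']))/2)
v,u=np.mgrid[0:480,0:640]; r=np.stack([(u-c['cx'])/f,(v-c['cy'])/f,np.ones(u.shape)],-1)*d[...,None]
W=(r-c['t'])@c['R']
e=(W-s['ee_pos'])@s['ee_rot']
m=(W[...,2]>.007)&(W[...,2]<.018)&(d>0)&(abs(e[...,1])<.04)&(p.min(-1)>60)
X=W[m][:,:2]; 
if len(X)>50:
    b=cv2.minAreaRect((X*1000).astype(np.float32)); print(len(X),b,np.median(W[m][:,2])); print((np.r_[np.array(b[0])/1000,.012]-s['ee_pos'])@s['ee_rot'])
    q=e[m]; print(q.min(0),q.max(0))
```

```text
[0.4675 0.3731 0.0984] [[-0.9692  0.2463 -0.0024]
 [ 0.2463  0.9692 -0.0024]
 [ 0.0017 -0.0029 -1.    ]] [38.6116 16.2183 -3.8041 70.17   -0.0248 52.8706]
7196 ((510.35809326171875, 364.9615783691406), (40.08099365234375, 160.0403594970703), 75.49362182617188) 0.01216691918654251
[-0.0437  0.0029  0.0863]
[-0.1238 -0.0174  0.0839] [0.0362 0.0231 0.0914]
```

Emit:
{"fn": "arm_command", "kwargs": {"steps": [{"x": 0, "y": 3, "z": 25, "wx": 0, "wy": 0, "wz": 0.2, "jaw": 0}, {"x": 0, "y": 0, "z": 30, "wx": 0, "wy": 0, "wz": 0, "jaw": 0}, {"x": 0, "y": 0, "z": 25, "wx": 0, "wy": 0, "wz": 0, "jaw": 0}, {"x": 0, "y": 0, "z": 14, "wx": 0, "wy": 0, "wz": 0, "jaw": 0}, {"x": 0, "y": 0, "z": 4.5, "wx": 0, "wy": 0, "wz": 0, "jaw": 60}, {"x": 0, "y": 0, "z": 0, "wx": 0, "wy": 0, "wz": 0, "jaw": 110}, {"x": 0, "y": 0, "z": 0, "wx": 0, "wy": 0, "wz": 0, "jaw": 255}, {"x": 0, "y": 0, "z": 0, "wx": 0, "wy": 0, "wz": 0, "jaw": 255}, {"x": 0, "y": 0, "z": 0, "wx": 0, "wy": 0, "wz": 0, "jaw": 255}, {"x": 0, "y": 0, "z": 0, "wx": 0, "wy": 0, "wz": 0, "jaw": 255}]}}

```text
time_s: 7.65
ee_pos: [0.4692, 0.3758, 0.0031]
ee_rot: [[-0.968, 0.251, 0.001], [0.251, 0.968, 0.001], [-0.001, 0.001, -1.0]]
contact_force: [0.5, -0.3, -0.6]
gripper_width: 0.0004
grip_force: 0.0
```

Emit:
{"fn": "arm_command", "kwargs": {"steps": [{"x": 0, "y": 0, "z": 0, "wx": 0, "wy": 0, "wz": 0, "jaw": 255}, {"x": 0, "y": 0, "z": 0, "wx": 0, "wy": 0, "wz": 0, "jaw": 255}]}}

```text
time_s: 7.85
ee_pos: [0.4689, 0.3755, 0.0026]
ee_rot: [[-0.968, 0.251, 0.001], [0.251, 0.968, 0.0], [-0.001, 0.0, -1.0]]
contact_force: [0.0, -0.4, -0.2]
gripper_width: 0.0001
grip_force: 0.0
```

Run:
```python
from h import *
grab('wrist','w4')
```

```text
(no output)
```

View pics/w4.png

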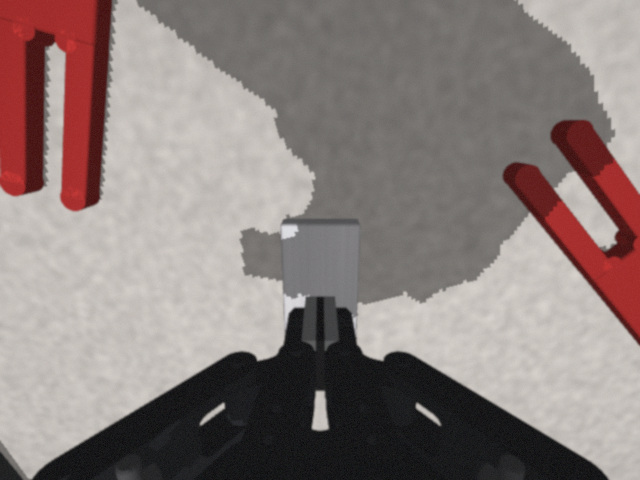

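The fingers are shut on top of the strap (heel edge at row 220, x 282–358, shut tips at about (320,300)). The depth image will show where the tips really are.

Run:
```python
from h import *
np.set_printoptions(precision=4,suppress=True)
p,d,c=load('w4'); s=telemetry.sense(); print(s['ee_pos'],s['contact_force'],s['gripper_width'])
for u,v in[(320,240),(320,270),(320,288),(312,300),(328,300),(312,320),(328,320),(312,340),(328,340),(300,330),(345,330),(410,260),(200,250)]:
    w=pt(c,d,u,v); print(u,v,w,(w-s['ee_pos'])@s['ee_rot'])
cc=c['R']@s['ee_pos']+c['t']; f=240/np.tan(np.radians(float(c['vfov']))/2); print(cc[:2]/cc[2]*f+[c['cx'],c['cy']])
```

```text
[0.4689 0.3755 0.0025] [ 0.2882 -0.8836 -0.3337] -0.00016997791492061364
320 240 [0.4412 0.3831 0.0122] [ 0.0287  0.0005 -0.0097]
320 270 [0.4571 0.379  0.0119] [ 0.0123  0.0005 -0.0094]
320 288 [0.4669 0.3765 0.0123] [ 0.0022  0.0005 -0.0098]
312 300 [0.4572 0.3754 0.0425] [ 0.0113 -0.003  -0.04  ]
328 300 [0.4594 0.3821 0.0415] [ 0.0108  0.004  -0.039 ]
312 320 [0.4576 0.3757 0.0583] [ 0.011  -0.0026 -0.0558]
328 320 [0.4592 0.3817 0.0581] [ 0.0109  0.0036 -0.0556]
312 340 [0.4576 0.376  0.0717] [ 0.011  -0.0023 -0.0692]
328 340 [0.4592 0.3814 0.0714] [ 0.0108  0.0033 -0.0689]
300 330 [0.4604 0.3701 0.0589] [ 0.0068 -0.0074 -0.0564]
345 330 [0.4647 0.3872 0.0591] [ 0.0069  0.0103 -0.0565]
410 260 [0.4685 0.427  0.0003] [0.0133 0.0498 0.0022]
200 250 [0.4342 0.3176 0.0003] [ 0.019  -0.0647  0.0022]
[319.1504 283.6733]
```

```bash
cat >> h.py <<'E'
def cloud(p,d,c):
    f=240/np.tan(np.radians(float(c['vfov']))/2)
    v,u=np.mgrid[0:480,0:640]; r=np.stack([(u-c['cx'])/f,(v-c['cy'])/f,np.ones(u.shape)],-1)*d[...,None]
    return (r-c['t'])@c['R']
RC=np.array([[0.0003,-.9463,-.3234],[1,.0006,-.0009],[.0011,-.3234,.9462]]); TC=np.array([.0836,.0004,-.1747])
E
python3 - <<'E'
from h import *
np.set_printoptions(precision=4,suppress=True)
for n in('w1','w3','w4'):
    p,d,c=load(n); f=240/np.tan(np.radians(float(c['vfov']))/2)
    v,u=np.mgrid[0:480,0:640]; r=np.stack([(u-c['cx'])/f,(v-c['cy'])/f,np.ones(u.shape)],-1)*d[...,None]
    e=r@RC.T+TC
    m=(d>0)&(abs(e[...,0])<.0125)&(e[...,0]>.008)&(p.max(-1)<110)&(abs(e[...,1])<.062)&(e[...,2]<-.015)
    q=e[m]; print(n,len(q),np.percentile(q[:,2],[50,95,99,100]), 'y at lowest',q[q[:,2]>np.percentile(q[:,2],97)][:5])
E
```

```text
w1 16429 [-0.109  -0.0629 -0.0521 -0.0455] y at lowest [[ 0.0105 -0.049  -0.0487]
 [ 0.0106 -0.0486 -0.0489]
 [ 0.0113 -0.0477 -0.0501]
 [ 0.0107 -0.0477 -0.0489]
 [ 0.011  -0.0471 -0.0495]]
w3 16375 [-0.1091 -0.0629 -0.052  -0.0453] y at lowest [[ 0.0111 -0.0487 -0.0497]
 [ 0.0113 -0.0481 -0.0501]
 [ 0.0118 -0.0474 -0.0508]
 [ 0.0112 -0.0474 -0.0498]
 [ 0.0116 -0.0467 -0.0505]]
w4 22372 [-0.1055 -0.0635 -0.0432 -0.0357] y at lowest [[ 0.0107 -0.0054 -0.0359]
 [ 0.0109 -0.005  -0.0362]
 [ 0.0114 -0.0045 -0.0372]
 [ 0.0112 -0.0041 -0.0367]
 [ 0.0111 -0.0036 -0.0367]]
```

Depth shows the shut tips about 36 mm behind the reported TCP (open: 48 mm). This fits the zero contact force. I'll work with that offset and descend in guarded steps.

Emit:
{"fn": "arm_command", "kwargs": {"steps": [{"x": 0, "y": 0, "z": -10, "wx": 0, "wy": 0, "wz": 0, "jaw": 0}, {"x": 0, "y": 0, "z": 0, "wx": 0, "wy": 0, "wz": 0, "jaw": 0}, {"x": 0, "y": 0, "z": 0, "wx": 0, "wy": 0, "wz": 0, "jaw": 0}, {"x": 0, "y": 0, "z": 0, "wx": 0, "wy": 0, "wz": 0, "jaw": 0}, {"x": 0, "y": 0, "z": 0, "wx": 0, "wy": 0, "wz": 0, "jaw": 0}, {"x": 0, "y": 0, "z": 15, "wx": 0, "wy": 0, "wz": 0, "jaw": 0}, {"x": 0, "y": 0, "z": 15, "wx": 0, "wy": 0, "wz": 0, "jaw": 0}, {"x": 0, "y": 0, "z": 5, "wx": 0, "wy": 0, "wz": 0, "jaw": 0}, {"x": 0, "y": 0, "z": 5, "wx": 0, "wy": 0, "wz": 0, "jaw": 0}, {"x": 0, "y": 0, "z": 0, "wx": 0, "wy": 0, "wz": 0, "jaw": 0}]}}

```text
time_s: 8.9
ee_pos: [0.4687, 0.3753, -0.0279]
ee_rot: [[-0.968, 0.251, 0.0], [0.251, 0.968, -0.0], [-0.0, -0.0, -1.0]]
contact_force: [0.1, -0.3, 1.1]
gripper_width: 0.0857
grip_force: 0.0
```

Emit:
{"fn": "arm_command", "kwargs": {"steps": [{"x": 0, "y": 0, "z": 5, "wx": 0, "wy": 0, "wz": 0, "jaw": 0}, {"x": 0, "y": 0, "z": 4, "wx": 0, "wy": 0, "wz": 0, "jaw": 0}, {"x": 0, "y": 0, "z": 0, "wx": 0, "wy": 0, "wz": 0, "jaw": 80}, {"x": 0, "y": 0, "z": 0, "wx": 0, "wy": 0, "wz": 0, "jaw": 255}, {"x": 0, "y": 0, "z": 0, "wx": 0, "wy": 0, "wz": 0, "jaw": 255}, {"x": 0, "y": 0, "z": 0, "wx": 0, "wy": 0, "wz": 0, "jaw": 255}, {"x": 0, "y": 0, "z": 0, "wx": 0, "wy": 0, "wz": 0, "jaw": 255}, {"x": 0, "y": 0, "z": 0, "wx": 0, "wy": 0, "wz": 0, "jaw": 255}]}}

```text
time_s: 9.7
ee_pos: [0.4706, 0.376, -0.0331]
ee_rot: [[-0.968, 0.252, 0.005], [0.252, 0.968, 0.002], [-0.004, 0.003, -1.0]]
contact_force: [-2.7, -2.4, 17.9]
gripper_width: 0.0382
grip_force: 68.8
```

Emit:
{"fn": "arm_command", "kwargs": {"steps": [{"x": 0, "y": 0, "z": -10, "wx": 0, "wy": 0, "wz": 0, "jaw": 255}, {"x": 0, "y": 0, "z": -25, "wx": 0, "wy": 0, "wz": 0, "jaw": 255}, {"x": 0, "y": 0, "z": -30, "wx": 0, "wy": 0, "wz": 0, "jaw": 255}, {"x": 0, "y": 0, "z": -20, "wx": 0, "wy": 0, "wz": -4, "jaw": 255}, {"x": 0, "y": 0, "z": 0, "wx": 0, "wy": 0, "wz": -4.5, "jaw": 255}, {"x": 0, "y": 0, "z": 0, "wx": 0, "wy": 0, "wz": -4.5, "jaw": 255}, {"x": 0, "y": 0, "z": 0, "wx": 0, "wy": 0, "wz": -4.1, "jaw": 255}, {"x": 7, "y": -20, "z": 0, "wx": 0, "wy": 0, "wz": 0, "jaw": 255}, {"x": 7, "y": -30, "z": 0, "wx": 0, "wy": 0, "wz": 0, "jaw": 255}, {"x": 7, "y": -30, "z": 0, "wx": 0, "wy": 0, "wz": 0, "jaw": 255}]}}

```text
time_s: 10.7
ee_pos: [0.4507, 0.2938, 0.0481]
ee_rot: [[-0.999, -0.046, -0.0], [-0.046, 0.999, -0.0], [0.0, -0.0, -1.0]]
contact_force: [0.2, -0.8, -2.2]
gripper_width: 0.0382
grip_force: 61.0
```

Emit:
{"fn": "arm_command", "kwargs": {"steps": [{"x": 7, "y": -35, "z": 0, "wx": 0, "wy": 0, "wz": 0, "jaw": 255}, {"x": 7, "y": -35, "z": 0, "wx": 0, "wy": 0, "wz": 0, "jaw": 255}, {"x": 7, "y": -35, "z": 0, "wx": 0, "wy": 0, "wz": 0, "jaw": 255}, {"x": 7, "y": -35, "z": 0, "wx": 0, "wy": 0, "wz": 0, "jaw": 255}, {"x": 7, "y": -35, "z": 0, "wx": 0, "wy": 0, "wz": 0, "jaw": 255}, {"x": 7, "y": -35, "z": 0, "wx": 0, "wy": 0, "wz": 0, "jaw": 255}, {"x": 7, "y": -35, "z": 0, "wx": 0, "wy": 0, "wz": 0, "jaw": 255}, {"x": 7, "y": -35, "z": 0, "wx": 0, "wy": 0, "wz": 0, "jaw": 255}, {"x": 8, "y": -30, "z": 0, "wx": 0, "wy": 0, "wz": 0, "jaw": 255}, {"x": 0, "y": 0, "z": 0, "wx": 0, "wy": 0, "wz": 0, "jaw": 255}]}}

```text
time_s: 11.7
ee_pos: [0.4, -0.0205, 0.0484]
ee_rot: [[-0.999, -0.04, -0.0], [-0.04, 0.999, -0.001], [0.0, -0.001, -1.0]]
contact_force: [-0.1, 0.9, -2.5]
gripper_width: 0.0382
grip_force: 61.3
```

```bash
cat > look.py <<'E'
from h import *
import sys
np.set_printoptions(precision=4,suppress=True)
s=telemetry.sense(); print(s['time_s'],s['ee_pos'],s['ee_rot'].tolist(),s['joint_positions'],s['contact_force'],s['gripper_width'])
p,d,c=grab('wrist',sys.argv[1]+'w'); W=cloud(p,d,c); e=(W-s['ee_pos'])@s['ee_rot']
p2,d2,c2=grab('top',sys.argv[1]+'t'); W2=cloud(p2,d2,c2)
E
python3 - <<'E'
import sys; sys.argv=['','a']
exec(open('look.py').read())
# strap in hand from top cam
E
python3 -c "
import cv2;a=cv2.imread('pics/aw.png');b=cv2.imread('pics/at.png')[150:330,220:460]
b=cv2.resize(b,(640,480));cv2.imwrite('pics/a2.png',cv2.hconcat([cv2.resize(a,(400,300)),cv2.resize(b,(400,300))]))"
```

```text
11.7 [ 0.4    -0.0205  0.0484] [[-0.9991994910436213, -0.04000281066237704, -0.00039017595798140794], [-0.040002497678990556, 0.9991992757437194, -0.0007794438202645143], [0.00042104347819159425, -0.0007632118556518567, -0.9999996201149544]] [ -2.9036  -3.5135 -32.6004  60.9331  -0.0457  -5.1962] [-0.091   0.9382 -2.4917] 0.038225858545351994
```

View pics/a2.png

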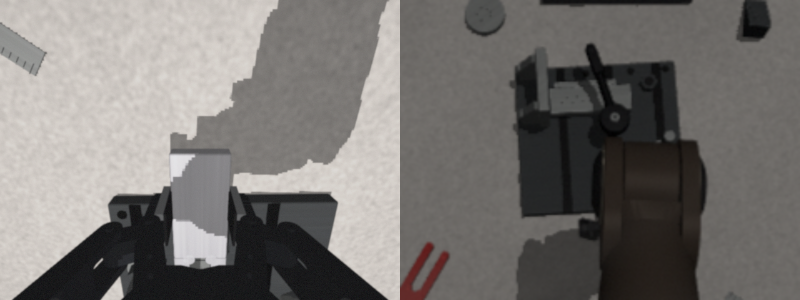

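The strap is held, with its heel towards the camera at a2 (200,150) and the fixture behind it. Next I fit the strap in the hand and the fixture from depth.

Run:
```python
from h import *
np.set_printoptions(precision=4,suppress=True)
s=telemetry.sense(); p,d,c=load('aw'); W=cloud(p,d,c); e=(W-s['ee_pos'])@s['ee_rot']
m=np.zeros(d.shape,bool); m[245:415,265:380]=1; m&=(d>0)&(e[...,2]<-.02)&(e[...,2]>-.075)&(p.min(-1)>75)&(abs(e[...,1])<.024)
q=e[m]; A=np.c_[q[:,:2],np.ones(len(q))]
for _ in range(3):
    k,*_=np.linalg.lstsq(A,q[:,2],rcond=None); r=q[:,2]-A@k; g=abs(r)<.002; q=q[g];A=A[g]
print(len(q),'pitch',np.degrees(k[:2]),'topz at0',k[2],'world top', s['ee_pos'][2]-k[2],'x',q[:,0].min(),q[:,0].max(),'y',np.percentile(q[:,1],[.5,99.5]))
far=q[q[:,0]>q[:,0].max()-.008];nr=q[q[:,0]<q[:,0].max()-.03]
print('yc far',np.percentile(far[:,1],[1,99]),'near',np.percentile(nr[:,1],[1,99]))
# fixture from top0 depth
p,d,c=load('top0'); W=cloud(p,d,c)
b=(W[...,0]>.42)&(W[...,0]<.70)&(W[...,1]>-.15)&(W[...,1]<.17)&(d>0)
m=b&(W[...,2]>.012)&(W[...,2]<.028); r=cv2.minAreaRect((W[m][:,:2]*1000).astype(np.float32)); print('plate',r)
m=b&(abs(W[...,2]-.045)<.003)&(W[...,0]<.54)&(abs(W[...,1]+.013)<.03); print('hb',cv2.minAreaRect((W[m][:,:2]*1000).astype(np.float32)))
m=b&(abs(W[...,2]-.045)<.004)&(W[...,0]>.56)&(W[...,1]<.12)&(p.min(-1)>70); print('bar',cv2.minAreaRect((W[m][:,:2]*1000).astype(np.float32)))
m=b&(W[...,2]>.128)&(W[...,2]<.14);Q=W[m]; print('high',len(Q)); 
for n,mm in(('stud',(abs(Q[:,0]-.565)<.02)&(abs(Q[:,1]+.009)<.02)),('nbr',(Q[:,1]<-.06)),('fence',Q[:,1]>.06)):
    print(n,mm.sum(),Q[mm].mean(0) if mm.any() else '',cv2.minAreaRect((Q[mm][:,:2]*1000).astype(np.float32)) if mm.sum()>3 else '')
```

```text
15386 pitch [-0.4978  0.2446] topz at0 -0.0451718103979866 world top 0.09367005497715505 x -0.04684925143202697 0.03971857902085137 y [-0.0213  0.0178]
yc far [-0.021   0.0177] near [-0.021   0.0173]
plate ((557.68701171875, 23.914955139160156), (232.00978088378906, 280.0341491699219), 2.986290693283081)
hb ((496.84735107421875, -13.805545806884766), (45.69552230834961, 35.42881393432617), 3.9182872772216797)
bar ((612.6304321289062, 23.782886505126953), (39.17755889892578, 122.76240539550781), 2.746307373046875)
high 241
stud 0  
nbr 41 [ 0.5347 -0.0863  0.1346] ((535.1576538085938, -85.95341491699219), (15.55177116394043, 15.682294845581055), 40.81121826171875)
fence 188 [0.6211 0.0962 0.1315] ((619.5936889648438, 95.92575073242188), (94.4915771484375, 15.786338806152344), 3.0988643169403076)
```

Emit:
{"fn": "arm_command", "kwargs": {"steps": [{"x": 0, "y": 2.5, "z": 0, "wx": 0, "wy": -0.5, "wz": -0.6, "jaw": 255}, {"x": 0, "y": 0, "z": 15, "wx": 0, "wy": 0, "wz": 0, "jaw": 255}, {"x": 0, "y": 0, "z": 15, "wx": 0, "wy": 0, "wz": 0, "jaw": 255}, {"x": 0, "y": 0, "z": 3.5, "wx": 0, "wy": 0, "wz": 0, "jaw": 255}, {"x": -10, "y": 0, "z": 0, "wx": 0, "wy": 0, "wz": 0, "jaw": 255}, {"x": -10, "y": 0, "z": 0, "wx": 0, "wy": 0, "wz": 0, "jaw": 255}, {"x": -8, "y": 0, "z": 0, "wx": 0, "wy": 0, "wz": 0, "jaw": 255}, {"x": 0, "y": 0, "z": 0, "wx": 0, "wy": 0, "wz": 0, "jaw": 255}, {"x": 0, "y": 0, "z": 0, "wx": 0, "wy": 0, "wz": 0, "jaw": 255}]}}

```text
time_s: 12.7
ee_pos: [0.4298, -0.0139, 0.0153]
ee_rot: [[-0.998, -0.055, 0.009], [-0.055, 0.998, 0.001], [-0.009, 0.0, -1.0]]
contact_force: [-0.4, 0.7, -2.8]
gripper_width: 0.0386
grip_force: 61.2
```

Run:
```python
from h import *
np.set_printoptions(precision=4,suppress=True)
s=telemetry.sense(); p,d,c=grab('wrist','bw'); W=cloud(p,d,c); e=(W-s['ee_pos'])@s['ee_rot']
print(s['ee_pos'],s['ee_rot'][:,0])
m=np.zeros(d.shape,bool); m[245:415,265:380]=1; m&=(d>0)&(e[...,2]<-.02)&(e[...,2]>-.075)&(p.min(-1)>75)&(abs(e[...,1])<.024)
q=e[m]; A=np.c_[q[:,:2],np.ones(len(q))]
for _ in range(3):
    k,*_=np.linalg.lstsq(A,q[:,2],rcond=None); r=q[:,2]-A@k; g=abs(r)<.002; q=q[g];A=A[g]
top=W[m]; print('top world',s['ee_pos'][2]-k[2],'xmax',q[:,0].max(),'y',np.percentile(q[:,1],[1,99]))
K,*_=np.linalg.lstsq(np.c_[top[:,:2]-[.5693,-.0101],np.ones(len(top))],top[:,2],rcond=None); print('slope deg world',np.degrees(K[:2]),'top z extrap at stud',K[2])
p,d,c=grab('scene','bs'); W=cloud(p,d,c)
X=np.array([.5693,-.0101,.06]);cc=c['R']@X+c['t'];f=240/np.tan(np.radians(float(c['vfov']))/2);u,v=(cc[:2]/cc[2]*f+[c['cx'],c['cy']]).astype(int);print(u,v)
cv2.imwrite('pics/b1.png',cv2.resize(p[v-55:v+55,u-75:u+75,::-1],(780,572),interpolation=cv2.INTER_CUBIC))
```

```text
[ 0.4298 -0.0139  0.0153] [-0.9984 -0.055  -0.0092]
top world 0.060605368442737305 xmax 0.03858664273435979 y [-0.019   0.0196]
slope deg world [-0.0646  0.3863] top z extrap at stud 0.06050849846915627
320 272
```

View pics/b1.png

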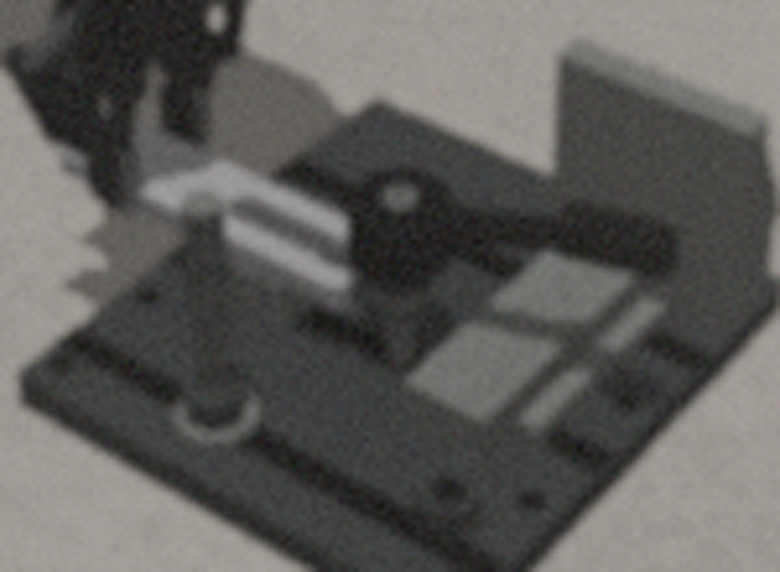

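Emit:
{"fn": "arm_command", "kwargs": {"steps": [{"x": 0, "y": -3.6, "z": 1, "wx": 0, "wy": 0, "wz": 0.25, "jaw": 255}, {"x": 0, "y": 0, "z": 0, "wx": 0, "wy": 0, "wz": 0, "jaw": 255}, {"x": 0, "y": 0, "z": 0, "wx": 0, "wy": 0, "wz": 0, "jaw": 255}]}}

```text
time_s: 13.1
ee_pos: [0.4295, -0.0176, 0.0142]
ee_rot: [[-0.999, -0.05, 0.009], [-0.05, 0.999, 0.001], [-0.009, 0.0, -1.0]]
contact_force: [-0.9, 0.2, -2.3]
gripper_width: 0.0384
grip_force: 61.3
```

Emit:
{"fn": "arm_command", "kwargs": {"steps": [{"x": -8, "y": 0, "z": 0, "wx": 0, "wy": 0, "wz": 0, "jaw": 255}, {"x": -8, "y": 0, "z": 0, "wx": 0, "wy": 0, "wz": 0, "jaw": 255}, {"x": -6, "y": 0, "z": 0, "wx": 0, "wy": 0, "wz": 0, "jaw": 255}, {"x": 0, "y": 0, "z": 0, "wx": 0, "wy": 0, "wz": 0, "jaw": 255}]}}

```text
time_s: 13.5
ee_pos: [0.4529, -0.0161, 0.0144]
ee_rot: [[-0.999, -0.051, 0.01], [-0.051, 0.999, 0.001], [-0.01, 0.0, -1.0]]
contact_force: [-0.9, 0.4, -2.8]
gripper_width: 0.0385
grip_force: 61.3
```

Emit:
{"fn": "arm_command", "kwargs": {"steps": [{"x": -8, "y": 0, "z": 0.1, "wx": 0, "wy": 0, "wz": 0, "jaw": 255}, {"x": -8, "y": 0, "z": 0.1, "wx": 0, "wy": 0, "wz": 0, "jaw": 255}, {"x": -8, "y": 0, "z": 0.1, "wx": 0, "wy": 0, "wz": 0, "jaw": 255}, {"x": 0, "y": 0, "z": 0, "wx": 0, "wy": 0, "wz": 0, "jaw": 255}]}}

```text
time_s: 13.9
ee_pos: [0.4772, -0.0149, 0.0144]
ee_rot: [[-0.999, -0.051, 0.01], [-0.051, 0.999, 0.001], [-0.01, 0.0, -1.0]]
contact_force: [0.5, 1.2, -2.6]
gripper_width: 0.0385
grip_force: 61.3
```

Emit:
{"fn": "arm_command", "kwargs": {"steps": [{"x": -8, "y": 0, "z": 0.1, "wx": 0, "wy": 0, "wz": 0, "jaw": 255}, {"x": -8, "y": 0, "z": 0.1, "wx": 0, "wy": 0, "wz": 0, "jaw": 255}, {"x": -3, "y": 0, "z": 0, "wx": 0, "wy": 0, "wz": 0, "jaw": 255}, {"x": 0, "y": 0, "z": 0, "wx": 0, "wy": 0, "wz": 0, "jaw": 255}, {"x": 0, "y": 0, "z": 0, "wx": 0, "wy": 0, "wz": 0, "jaw": 255}]}}

```text
time_s: 14.4
ee_pos: [0.495, -0.014, 0.0144]
ee_rot: [[-0.999, -0.051, 0.01], [-0.051, 0.999, 0.001], [-0.01, 0.0, -1.0]]
contact_force: [1.5, 1.2, -2.3]
gripper_width: 0.0385
grip_force: 61.3
```

Emit:
{"fn": "arm_command", "kwargs": {"steps": [{"x": 0, "y": 0, "z": 1, "wx": 0, "wy": 0, "wz": 0, "jaw": 255}, {"x": 0, "y": 0, "z": 0.5, "wx": 0, "wy": 0, "wz": 0, "jaw": 255}, {"x": 0, "y": 0, "z": 0.5, "wx": 0, "wy": 0, "wz": 0, "jaw": 255}, {"x": 0, "y": 0, "z": 0, "wx": 0, "wy": 0, "wz": 0, "jaw": 255}]}}

```text
time_s: 14.8
ee_pos: [0.4945, -0.0141, 0.0123]
ee_rot: [[-0.999, -0.051, 0.009], [-0.051, 0.999, 0.001], [-0.009, 0.0, -1.0]]
contact_force: [-0.4, 2.6, -1.2]
gripper_width: 0.0384
grip_force: 61.4
```

Emit:
{"fn": "arm_command", "kwargs": {"steps": [{"x": 0, "y": 0, "z": 0.5, "wx": 0, "wy": 0, "wz": 0, "jaw": 255}, {"x": 0, "y": 0, "z": 0, "wx": 0, "wy": 0, "wz": 0, "jaw": 255}, {"x": 0, "y": 0, "z": 0.4, "wx": 0, "wy": 0, "wz": 0, "jaw": 255}, {"x": 0, "y": 0, "z": 0, "wx": 0, "wy": 0, "wz": 0, "jaw": 255}]}}

```text
time_s: 15.2
ee_pos: [0.4946, -0.0141, 0.0118]
ee_rot: [[-0.999, -0.051, 0.01], [-0.051, 0.999, 0.001], [-0.01, 0.0, -1.0]]
contact_force: [-2.6, 2.6, 4.5]
gripper_width: 0.0381
grip_force: 62.4
```

Emit:
{"fn": "arm_command", "kwargs": {"steps": [{"x": 0, "y": 0, "z": 0, "wx": 0, "wy": 0, "wz": 0, "jaw": 60}, {"x": 0, "y": 0, "z": 0, "wx": 0, "wy": 0, "wz": 0, "jaw": 60}, {"x": 0, "y": 0, "z": 0, "wx": 0, "wy": 0, "wz": 0, "jaw": 60}, {"x": 0, "y": 0, "z": 0, "wx": 0, "wy": 0, "wz": 0, "jaw": 60}, {"x": 0, "y": 0, "z": -5, "wx": 0, "wy": 0, "wz": 0, "jaw": 60}, {"x": 5, "y": 0, "z": -20, "wx": 0, "wy": 0, "wz": 0, "jaw": 60}, {"x": 5, "y": 0, "z": -30, "wx": 0, "wy": 0, "wz": 0, "jaw": 60}, {"x": 5, "y": 0, "z": -35, "wx": 0, "wy": 0, "wz": 0, "jaw": 60}, {"x": 5, "y": 0, "z": -35, "wx": 0, "wy": 0, "wz": 0, "jaw": 60}, {"x": 20, "y": 0, "z": 0, "wx": 0, "wy": 0, "wz": 0, "jaw": 60}]}}

```text
time_s: 16.2
ee_pos: [0.4571, -0.0164, 0.1411]
ee_rot: [[-0.999, -0.051, 0.018], [-0.051, 0.999, 0.0], [-0.018, -0.001, -1.0]]
contact_force: [-0.4, 0.8, -0.8]
gripper_width: 0.0653
grip_force: 0.0
```

Run:
```python
from h import *
np.set_printoptions(precision=4,suppress=True)
s=telemetry.sense(); print(s['time_s'],s['ee_pos'],s['joint_positions'],s['gripper_width'],s['contact_force'])
S=np.array([.5693,-.0101]); a=np.radians(2.9); F=np.array([[np.cos(a),-np.sin(a)],[np.sin(a),np.cos(a)]])
p,d,c=grab('wrist','cw'); W=cloud(p,d,c)
L=(W[...,:2]-S)@F
m=(abs(W[...,2]-.057)<.003)&(d>0)&(p.min(-1)>60)&(abs(L[...,1])<.03)&(L[...,0]<-.03)
print('strap (fix frame)',m.sum(),cv2.minAreaRect((L[m]*1000).astype(np.float32)),np.median(W[m][:,2]),L[m].min(0),L[m].max(0))
p,d,c=grab('scene','cs')
pt_,dt,ct=grab('top','ct')
a=cv2.resize(p[205:335,235:410,::-1],(390,290),interpolation=cv2.INTER_CUBIC); b=cv2.resize(pt_[165:295,265:440,::-1],(390,290),interpolation=cv2.INTER_CUBIC)
cv2.imwrite('pics/c1.png',cv2.hconcat([a,b]))
```

```text
16.2 [ 0.4571 -0.0164  0.1411] [ -2.0914  -0.6331 -17.9286  71.6719   0.0438  -4.9979] 0.0653418423577589 [-0.365   0.8169 -0.785 ]
strap (fix frame) 4489 ((-71.9030990600586, -0.19515037536621094), (83.71356964111328, 40.094566345214844), 0.19677306711673737) 0.0571528412777257 [-0.1138 -0.0203] [-0.03    0.0198]
```

View pics/c1.png

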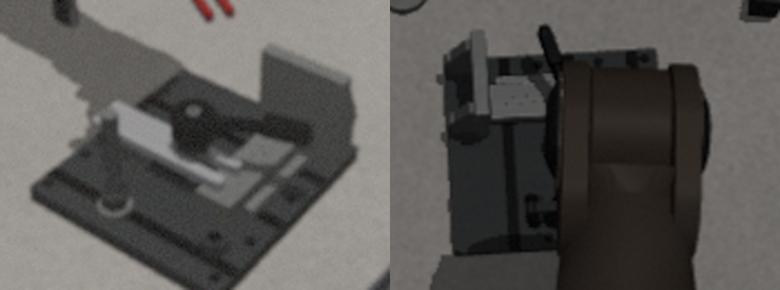

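Strap is laid: heel end at fixture x −114 (origin about 29 mm short), centred within 0.2 mm, top at 57 mm, both prongs on the bar. Next the lever's direction.

```bash
cat >> h.py <<'E'
S=np.array([.5693,-.0101]); _a=np.radians(2.9); F=np.array([[np.cos(_a),-np.sin(_a)],[np.sin(_a),np.cos(_a)]])
def lever(W,d,p):
    L=(W[...,:2]-S)@F; r=np.hypot(L[...,0],L[...,1])
    m=(d>0)&(W[...,2]>.098)&(W[...,2]<.14)&(r>.04)&(r<.122)&(p.max(-1)<60)&(L[...,1]<.088)&~((L[...,0]<-.02)&(abs(L[...,1]+.075)<.02))
    q=L[m]; z=W[m][:,2]; 
    if len(q)<20: print('few',len(q)); return
    g=r[m]>.07
    print('n',len(q),'theta rad',np.median(np.arctan2(q[g][:,1],q[g][:,0])),'rmax',r[m].max(),'top z grip',np.median(z[g]),np.percentile(z[g],95))
E
python3 - <<'E'
from h import *
for n in('top0','cs','scene0'):
    p,d,c=load(n); lever(cloud(p,d,c),d,p)
E
```

```text
n 186 theta rad 0.294783605986929 rmax 0.11296782113760628 top z grip 0.12215213673542925 0.12883067355596023
n 326 theta rad 0.22965187002049492 rmax 0.11717044886982025 top z grip 0.12009687840181428 0.12385570940346619
n 332 theta rad 0.232804885140075 rmax 0.11760541137419717 top z grip 0.12002264990893774 0.12400317817304962
```

Emit:
{"fn": "arm_command", "kwargs": {"steps": [{"x": 0, "y": 0, "z": 0, "wx": 0, "wy": 1, "wz": 0, "jaw": 140}, {"x": 0, "y": 0, "z": 0, "wx": 0, "wy": 0, "wz": -8, "jaw": 140}, {"x": 0, "y": 0, "z": 0, "wx": 0, "wy": 0, "wz": -8, "jaw": 140}, {"x": -20, "y": -4, "z": 0, "wx": 0, "wy": 0, "wz": 0, "jaw": 140}, {"x": -30, "y": -5, "z": 0, "wx": 0, "wy": 0, "wz": 0, "jaw": 140}, {"x": -30, "y": -5, "z": 0, "wx": 0, "wy": 0, "wz": 0, "jaw": 140}, {"x": -30, "y": -5, "z": 0, "wx": 0, "wy": 0, "wz": 0, "jaw": 140}, {"x": -30, "y": -5, "z": 0, "wx": 0, "wy": 0, "wz": 0, "jaw": 140}, {"x": -30, "y": -3, "z": 0, "wx": 0, "wy": 0, "wz": 0, "jaw": 140}, {"x": -30, "y": -3, "z": 0, "wx": 0, "wy": 0, "wz": 0, "jaw": 140}]}}

```text
time_s: 17.35
ee_pos: [0.6539, 0.0205, 0.1324]
ee_rot: [[-0.946, -0.324, -0.011], [-0.324, 0.946, -0.001], [0.01, 0.003, -1.0]]
contact_force: [0.6, -0.6, 0.2]
gripper_width: 0.0385
grip_force: 0.0
```

Emit:
{"fn": "arm_command", "kwargs": {"steps": [{"x": 0, "y": 0, "z": 0, "wx": 0, "wy": 0, "wz": 0, "jaw": 140}, {"x": 0, "y": 0, "z": 0, "wx": 0, "wy": 0, "wz": 0, "jaw": 140}]}}

```text
time_s: 17.55
ee_pos: [0.6525, 0.0203, 0.1321]
ee_rot: [[-0.946, -0.324, -0.012], [-0.324, 0.946, -0.001], [0.011, 0.003, -1.0]]
contact_force: [-0.4, 0.1, -0.7]
gripper_width: 0.0387
grip_force: 0.0
```

Run:
```python
from h import *
np.set_printoptions(precision=4,suppress=True)
s=telemetry.sense(); print(s['time_s'],s['ee_pos'],s['ee_rot'],s['joint_positions'],s['gripper_width'])
p,d,c=grab('wrist','dw'); W=cloud(p,d,c); lever(W,d,p)
e=(W-s['ee_pos'])@s['ee_rot']
m=(d>0)&(W[...,2]>.10)&(W[...,2]<.135)&(abs(e[...,1])<.017)&(p.max(-1)<75)
q=e[m]; g=W[m][:,2]; print(len(q),'x',q[:,0].min(),q[:,0].max())
for x0 in np.arange(-.04,.06,.01):
    k=abs(q[:,0]-x0)<.004
    if k.sum()>20: print(x0,k.sum(),np.percentile(q[k][:,1],[2,98]),np.median(g[k]))
```

```text
17.55 [0.6525 0.0203 0.1321] [[-0.9459 -0.3243 -0.0118]
 [-0.3243  0.9459 -0.0006]
 [ 0.0113  0.0033 -0.9999]] [  1.7894  22.2228   8.7513  77.203   -0.0111 -17.1347] 0.03868646072154731
n 2846 theta rad 0.30350068672224817 rmax 0.11284482887312794 top z grip 0.12224340645059945 0.12324277323724048
7746 x -0.024591671797613825 0.10920979799050635
-0.019999999999999997 235 [-0.0061  0.0066] 0.12221630139488308
-0.009999999999999995 295 [-0.0067  0.007 ] 0.12225505272824178
6.938893903907228e-18 312 [-0.0066  0.0073] 0.1222297089675563
0.010000000000000009 327 [-0.0064  0.0073] 0.12228458043103126
0.02000000000000001 466 [-0.007   0.0074] 0.11978521215854995
0.030000000000000006 330 [-0.0066  0.0069] 0.11267884047786383
0.040000000000000015 326 [-0.006   0.0069] 0.11092905555294083
0.050000000000000024 325 [-0.006   0.0068] 0.10934663081511295
```

View pics/dw.png

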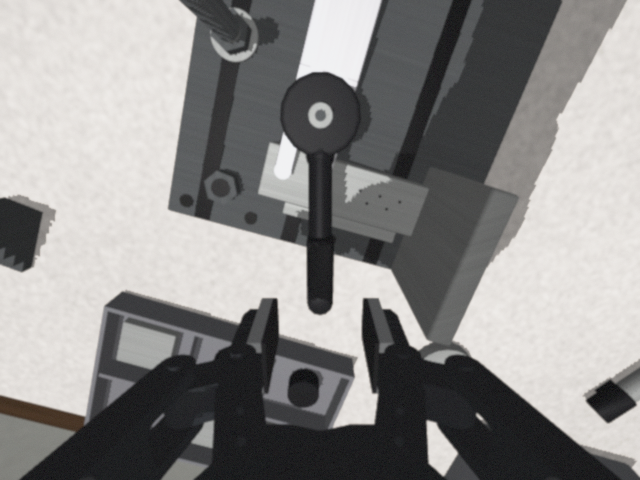

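Emit:
{"fn": "arm_command", "kwargs": {"steps": [{"x": -2, "y": 0, "z": 15, "wx": 0, "wy": -0.6, "wz": 0, "jaw": 140}, {"x": 0, "y": 0, "z": 25, "wx": 0, "wy": 0, "wz": 0, "jaw": 140}, {"x": 0, "y": 0, "z": 25, "wx": 0, "wy": 0, "wz": 0, "jaw": 140}, {"x": 0, "y": 0, "z": 10, "wx": 0, "wy": 0, "wz": 0, "jaw": 185}, {"x": 0, "y": 0, "z": 0, "wx": 0, "wy": 0, "wz": 0, "jaw": 185}, {"x": 0, "y": 0, "z": 0, "wx": 0, "wy": 0, "wz": 0, "jaw": 185}]}}

```text
time_s: 18.2
ee_pos: [0.6544, 0.0208, 0.0605]
ee_rot: [[-0.946, -0.324, 0.003], [-0.324, 0.946, 0.003], [-0.004, 0.002, -1.0]]
contact_force: [0.2, -0.6, 0.5]
gripper_width: 0.0234
grip_force: 0.0
```

Emit:
{"fn": "arm_command", "kwargs": {"steps": [{"x": 0, "y": -3, "z": 0, "wx": 0, "wy": 0, "wz": 0, "jaw": 185}, {"x": 0.5, "y": -9.6, "z": 0.2, "wx": 0, "wy": 0, "wz": 6, "jaw": 185}, {"x": 0.5, "y": -9.6, "z": 0.2, "wx": 0, "wy": 0, "wz": 6, "jaw": 185}, {"x": 0.5, "y": -9.6, "z": 0.2, "wx": 0, "wy": 0, "wz": 6, "jaw": 185}, {"x": 0.5, "y": -9.6, "z": 0.2, "wx": 0, "wy": 0, "wz": 6, "jaw": 185}]}}

```text
time_s: 18.7
ee_pos: [0.66, -0.0192, 0.0596]
ee_rot: [[-0.996, 0.092, 0.002], [0.092, 0.996, 0.005], [-0.002, 0.005, -1.0]]
contact_force: [-1.7, 3.7, 0.3]
gripper_width: 0.0234
grip_force: 1.7
```

```bash
cat > lv.py <<'E'
from h import *
import sys
np.set_printoptions(precision=4,suppress=True)
s=telemetry.sense(); R=s['ee_rot']; yaw=np.degrees(np.arctan2(-R[1,0],-R[0,0]))
print(s['time_s'],s['ee_pos'],'toolz',R[:,2],'tool theta deg',yaw-2.9,'F tool',s['contact_force']@R,s['gripper_width'],'j',s['joint_positions'])
p,d,c=grab('wrist',sys.argv[1]); W=cloud(p,d,c); e=(W-s['ee_pos'])@R
# round arm + boss: lever line in tool frame
m=(d>0)&(W[...,2]>.09)&(W[...,2]<.14)&(abs(e[...,1])<.02)&(p.max(-1)<75)&(e[...,0]>.014)&(e[...,0]<.06)
q=e[m]; z=W[m][:,2]
for x0 in(.02,.03,.04,.05):
    k=abs(q[:,0]-x0)<.004
    if k.sum()>20: print(x0,k.sum(),'y',np.percentile(q[k][:,1],[3,97]),'top z',np.percentile(z[k],90))
b=(d>0)&(W[...,2]>.11)&(W[...,2]<.15)&(e[...,0]>.06)&(e[...,0]<.125)&(abs(e[...,1])<.035)&(p.max(-1)<75)
if b.sum()>50: r=cv2.minEnclosingCircle((e[b][:,:2]*1000).astype(np.float32)); print('boss',r,b.sum(),'z',np.percentile(W[b][:,2],[10,50,90]))
E
python3 lv.py e1
```

```text
18.7 [ 0.66   -0.0192  0.0596] toolz [ 0.0024  0.0051 -1.    ] tool theta deg -8.198486186241931 F tool [ 2.0178  3.5346 -0.2579] 0.023417791227508367 j [-1.8093 23.4122  1.3268 67.7878  0.2936  3.4892]
0.02 924 y [-0.0025  0.0119] top z 0.12238290951432891
0.03 717 y [-0.0019  0.0106] top z 0.1144137375468949
0.04 769 y [-0.0023  0.0105] top z 0.11264932316993087
0.05 763 y [-0.0022  0.0103] top z 0.11078931501231203
```

Emit:
{"fn": "arm_command", "kwargs": {"steps": [{"x": 0.5, "y": -9.6, "z": 0.2, "wx": 0, "wy": 0, "wz": 6, "jaw": 185}, {"x": 0.5, "y": -9.6, "z": 0.2, "wx": 0, "wy": 0, "wz": 6, "jaw": 185}, {"x": 0.5, "y": -9.6, "z": 0.2, "wx": 0, "wy": 0, "wz": 6, "jaw": 185}, {"x": 0.5, "y": -9.6, "z": 0.2, "wx": 0, "wy": 0, "wz": 6, "jaw": 185}, {"x": 0.5, "y": -9.6, "z": 0.2, "wx": 0, "wy": 0, "wz": 6, "jaw": 185}, {"x": 0.5, "y": -9.6, "z": 0.2, "wx": 0, "wy": 0, "wz": 6, "jaw": 185}, {"x": 0.5, "y": -9.6, "z": 0.2, "wx": 0, "wy": 0, "wz": 6, "jaw": 185}, {"x": 0.5, "y": -9.6, "z": 0.2, "wx": 0, "wy": 0, "wz": 6, "jaw": 185}]}}

```text
time_s: 19.55
ee_pos: [0.6246, -0.0844, 0.0579]
ee_rot: [[-0.599, 0.801, 0.005], [0.801, 0.599, 0.005], [0.001, 0.007, -1.0]]
contact_force: [1.1, 3.8, 0.5]
gripper_width: 0.0236
grip_force: 1.7
```

```bash
python3 lv.py e2
```

```text
19.55 [ 0.6246 -0.0844  0.0579] toolz [ 0.0046  0.0047 -1.    ] tool theta deg -56.08667455855329 F tool [ 2.3965  3.1506 -0.4916] 0.023636709393948685 j [-7.8521 20.1707 -3.5609 66.0435  0.3041 45.3354]
0.02 792 y [-0.0026  0.0114] top z 0.12119391686102482
0.03 1114 y [-0.0028  0.0105] top z 0.11933277546722512
0.04 757 y [-0.0032  0.0095] top z 0.11191998202404212
0.05 795 y [-0.0035  0.0094] top z 0.11006714233289741
```

Emit:
{"fn": "arm_command", "kwargs": {"steps": [{"x": 1.3, "y": -9.6, "z": 0.2, "wx": 0, "wy": 0, "wz": 6, "jaw": 185}, {"x": 1.3, "y": -9.6, "z": 0.2, "wx": 0, "wy": 0, "wz": 6, "jaw": 185}, {"x": 1.3, "y": -9.6, "z": 0.2, "wx": 0, "wy": 0, "wz": 6, "jaw": 185}, {"x": 1.3, "y": -9.6, "z": 0.2, "wx": 0, "wy": 0, "wz": 6, "jaw": 185}, {"x": 0.5, "y": -6.4, "z": 0, "wx": 0, "wy": 0, "wz": 4, "jaw": 185}, {"x": 0, "y": 0, "z": 0, "wx": 0, "wy": 0, "wz": 0, "jaw": 185}]}}

```text
time_s: 20.2
ee_pos: [0.5827, -0.1001, 0.0575]
ee_rot: [[-0.157, 0.988, 0.006], [0.988, 0.157, 0.001], [0.0, 0.006, -1.0]]
contact_force: [4.0, -0.9, 0.4]
gripper_width: 0.0235
grip_force: 1.4
```

```bash
python3 lv.py e3
```

```text
20.2 [ 0.5827 -0.1001  0.0575] toolz [ 0.0061  0.0013 -1.    ] tool theta deg -83.8789017967089 F tool [-1.4946  3.8525 -0.3982] 0.023516537605915842 j [-9.826  16.0089 -9.3246 64.336   0.1345 71.1534]
0.02 802 y [-0.0032  0.0109] top z 0.12042991472369766
0.03 916 y [-0.003   0.0099] top z 0.11598935235377678
0.04 744 y [-0.0037  0.009 ] top z 0.11087642691489646
0.05 779 y [-0.0041  0.0089] top z 0.10911910860572792
```

Emit:
{"fn": "arm_command", "kwargs": {"steps": [{"x": 0, "y": 4.4, "z": 0, "wx": 0, "wy": 0, "wz": -2.8, "jaw": 185}, {"x": 0, "y": 0, "z": 0, "wx": 0, "wy": 0, "wz": 0, "jaw": 255}, {"x": 0, "y": 0, "z": 0, "wx": 0, "wy": 0, "wz": 0, "jaw": 255}, {"x": 0, "y": 0, "z": 0, "wx": 0, "wy": 0, "wz": 0, "jaw": 255}, {"x": 0, "y": 0, "z": 0, "wx": 0, "wy": 0, "wz": 0, "jaw": 255}]}}

```text
time_s: 20.75
ee_pos: [0.5867, -0.0986, 0.0563]
ee_rot: [[-0.203, 0.979, 0.004], [0.979, 0.203, 0.003], [0.002, 0.005, -1.0]]
contact_force: [5.6, -1.0, 2.2]
gripper_width: 0.0152
grip_force: 61.8
```

```bash
python3 lv.py e4
```

```text
20.75 [ 0.5867 -0.0986  0.0563] toolz [ 0.0042  0.003  -1.    ] tool theta deg -81.19633640234439 F tool [-2.1294  5.3044 -2.1469] 0.015191713186204055 j [-9.6585 16.5283 -8.7847 64.4808  0.2078 68.6385]
0.02 877 y [-0.0065  0.0085] top z 0.12033211987386976
0.03 727 y [-0.0053  0.0071] top z 0.11271110218176993
0.04 774 y [-0.0053  0.0074] top z 0.1107030393697842
0.05 784 y [-0.0052  0.0073] top z 0.10879277496042186
```

Emit:
{"fn": "arm_command", "kwargs": {"steps": [{"x": 0, "y": 1, "z": 0, "wx": 0, "wy": 0, "wz": 0, "jaw": 255}, {"x": 0, "y": 0, "z": -3, "wx": 0, "wy": 0, "wz": 0, "jaw": 255}, {"x": 0, "y": 0, "z": -3, "wx": 0, "wy": 0, "wz": 0, "jaw": 255}, {"x": 0, "y": 0, "z": -3, "wx": 0, "wy": 0, "wz": 0, "jaw": 255}, {"x": 0, "y": 0, "z": 0, "wx": 0, "wy": 0, "wz": 0, "jaw": 255}]}}

```text
time_s: 21.3
ee_pos: [0.5861, -0.0983, 0.0642]
ee_rot: [[-0.203, 0.979, 0.001], [0.979, 0.203, 0.003], [0.003, 0.001, -1.0]]
contact_force: [5.3, -0.7, -4.1]
gripper_width: 0.0152
grip_force: 61.2
```

```bash
python3 lv.py e5
```

```text
21.3 [ 0.5861 -0.0983  0.0642] toolz [ 0.0009  0.0031 -1.    ] tool theta deg -81.21574993712963 F tool [-1.7961  5.0372  4.1384] 0.015214175990141856 j [-9.6274 16.4116 -7.9155 65.654   0.1862 68.6885]
0.02 885 y [-0.0069  0.0079] top z 0.12739255957745263
0.03 726 y [-0.0057  0.0071] top z 0.11955243958232573
0.04 770 y [-0.0057  0.0071] top z 0.11772060871633146
0.05 793 y [-0.0056  0.0073] top z 0.11585357389940275
boss ((86.69599914550781, 0.9827531576156616), 27.05673599243164) 11250 z [0.1102 0.1109 0.1119]
```

Emit:
{"fn": "arm_command", "kwargs": {"steps": [{"x": 0, "y": 0, "z": -1.5, "wx": 0, "wy": 0, "wz": 0, "jaw": 255}, {"x": 0, "y": 0, "z": 0, "wx": 0, "wy": 0, "wz": 0, "jaw": 255}, {"x": 0.3, "y": 4.8, "z": 0, "wx": 0, "wy": 0, "wz": -3, "jaw": 255}, {"x": 0.5, "y": 9.6, "z": 0, "wx": 0, "wy": 0, "wz": -6, "jaw": 255}, {"x": 0.5, "y": 9.6, "z": 0, "wx": 0, "wy": 0, "wz": -6, "jaw": 255}]}}

```text
time_s: 21.85
ee_pos: [0.6092, -0.0906, 0.066]
ee_rot: [[-0.453, 0.892, 0.002], [0.892, 0.453, 0.003], [0.002, 0.003, -1.0]]
contact_force: [4.7, 0.4, -4.9]
gripper_width: 0.015
grip_force: 61.1
```

```bash
python3 lv.py e6
```

```text
21.85 [ 0.6092 -0.0906  0.066 ] toolz [ 0.0016  0.0028 -1.    ] tool theta deg -65.98519043778731 F tool [-1.7592  4.3182  4.9145] 0.015034611623924202 j [-8.5477 18.5853 -4.7311 66.6149  0.1729 54.5378]
0.02 902 y [-0.0068  0.0082] top z 0.12892509079691214
0.03 726 y [-0.0056  0.0072] top z 0.12115148239013167
0.04 760 y [-0.0056  0.0072] top z 0.1191976443715331
0.05 781 y [-0.0055  0.0074] top z 0.11745093876948495
boss ((86.87305450439453, 0.3348863124847412), 27.413681030273438) 13381 z [0.1113 0.1123 0.1134]
```

Emit:
{"fn": "arm_command", "kwargs": {"steps": [{"x": 0.5, "y": 9.6, "z": 0, "wx": 0, "wy": 0, "wz": -6, "jaw": 255}, {"x": 0.5, "y": 9.6, "z": 0, "wx": 0, "wy": 0, "wz": -6, "jaw": 255}, {"x": 0.5, "y": 9.6, "z": 0, "wx": 0, "wy": 0, "wz": -6, "jaw": 255}, {"x": 0.5, "y": 9.6, "z": 0, "wx": 0, "wy": 0, "wz": -6, "jaw": 255}, {"x": 0.5, "y": 9.6, "z": 0, "wx": 0, "wy": 0, "wz": -6, "jaw": 255}, {"x": 0.5, "y": 9.6, "z": 0, "wx": 0, "wy": 0, "wz": -6, "jaw": 255}, {"x": 0.5, "y": 9.6, "z": 0, "wx": 0, "wy": 0, "wz": -6, "jaw": 255}]}}

```text
time_s: 22.6
ee_pos: [0.6541, -0.0418, 0.0662]
ee_rot: [[-0.933, 0.359, 0.002], [0.359, 0.933, 0.002], [-0.001, 0.003, -1.0]]
contact_force: [6.0, -0.4, -4.1]
gripper_width: 0.0154
grip_force: 60.9
```

```bash
python3 lv.py e7
```

```text
22.6 [ 0.6541 -0.0418  0.0662] toolz [ 0.0024  0.0025 -1.    ] tool theta deg -23.953829575426518 F tool [-5.7466  1.7339  4.1024] 0.015378644236938254 j [-3.7297 22.7344  1.1755 68.3108  0.1498 17.3241]
0.02 966 y [-0.0067  0.008 ] top z 0.128694231366069
0.03 722 y [-0.0054  0.0071] top z 0.12076398405821104
0.04 743 y [-0.0054  0.007 ] top z 0.11893926656122597
0.05 765 y [-0.0053  0.0073] top z 0.11705378280177267
boss ((86.5223159790039, 1.2969856262207031), 27.01693344116211) 13210 z [0.1112 0.1121 0.1132]
```

Emit:
{"fn": "arm_command", "kwargs": {"steps": [{"x": 0.2, "y": 9.6, "z": 0, "wx": 0, "wy": 0, "wz": -6, "jaw": 255}, {"x": 0.2, "y": 9.6, "z": 0, "wx": 0, "wy": 0, "wz": -6, "jaw": 255}, {"x": 0.2, "y": 9.6, "z": 0, "wx": 0, "wy": 0, "wz": -6, "jaw": 255}, {"x": 0.3, "y": 9.6, "z": 0, "wx": 0, "wy": 0, "wz": -6, "jaw": 255}, {"x": 0.3, "y": 9.6, "z": 0, "wx": 0, "wy": 0, "wz": -6, "jaw": 255}, {"x": 0.3, "y": 9.6, "z": 0, "wx": 0, "wy": 0, "wz": -6, "jaw": 255}, {"x": 0.3, "y": 9.6, "z": 0, "wx": 0, "wy": 0, "wz": -6, "jaw": 255}, {"x": 0, "y": 0, "z": 0, "wx": 0, "wy": 0, "wz": 0, "jaw": 255}]}}

```text
time_s: 23.45
ee_pos: [0.6546, 0.0245, 0.0661]
ee_rot: [[-0.935, -0.356, 0.0], [-0.356, 0.935, 0.002], [-0.001, 0.002, -1.0]]
contact_force: [2.8, -0.6, -4.4]
gripper_width: 0.0146
grip_force: 60.9
```

```bash
python3 lv.py e8
```

```text
23.45 [0.6546 0.0245 0.0661] toolz [ 0.0004  0.0024 -1.    ] tool theta deg 17.935555924738445 F tool [-2.4205 -1.6041  4.3558] 0.014646912512200462 j [  2.0749  22.7895   1.2483  68.4285   0.1355 -18.7607]
0.02 969 y [-0.0069  0.0079] top z 0.12869621882888466
0.03 720 y [-0.0058  0.0067] top z 0.12087291926698089
0.04 738 y [-0.0057  0.0066] top z 0.11904392084931524
0.05 763 y [-0.0057  0.0065] top z 0.11722761836261178
boss ((86.32872772216797, 0.24832399189472198), 26.821414947509766) 12901 z [0.1113 0.1123 0.1132]
```

Emit:
{"fn": "arm_command", "kwargs": {"steps": [{"x": 0.1, "y": 4.2, "z": 0, "wx": 0, "wy": 0, "wz": -2.6, "jaw": 255}, {"x": 0, "y": 0, "z": 0, "wx": 0, "wy": 0, "wz": 0, "jaw": 255}, {"x": 0, "y": 0, "z": 3, "wx": 0, "wy": 0, "wz": 0, "jaw": 255}, {"x": 0, "y": 0, "z": 3, "wx": 0, "wy": 0, "wz": 0, "jaw": 255}, {"x": 0, "y": 0, "z": 3.5, "wx": 0, "wy": 0, "wz": 0, "jaw": 255}, {"x": 0, "y": 0, "z": 0, "wx": 0, "wy": 0, "wz": 0, "jaw": 255}]}}

```text
time_s: 24.1
ee_pos: [0.6537, 0.0277, 0.0571]
ee_rot: [[-0.919, -0.395, 0.002], [-0.395, 0.919, 0.003], [-0.003, 0.002, -1.0]]
contact_force: [0.2, 2.0, -0.4]
gripper_width: 0.0149
grip_force: 61.4
```

```bash
python3 lv.py e9
```

```text
24.1 [0.6537 0.0277 0.0571] toolz [ 0.0015  0.0031 -1.    ] tool theta deg 20.359552549107683 F tool [-1.012   1.7787  0.4226] 0.014924316148183585 j [  2.3426  22.8538   0.1837  67.2352   0.1758 -20.917 ]
0.02 943 y [-0.0065  0.0082] top z 0.12023469169639696
0.03 749 y [-0.0057  0.0071] top z 0.11236879491001762
0.04 749 y [-0.0056  0.0071] top z 0.11052327680665278
0.05 760 y [-0.0052  0.0069] top z 0.10872490858204763
```

Emit:
{"fn": "arm_command", "kwargs": {"steps": [{"x": 0, "y": 0, "z": 0, "wx": 0, "wy": 0, "wz": 0, "jaw": 185}, {"x": 0, "y": 0, "z": 0, "wx": 0, "wy": 0, "wz": 0, "jaw": 185}, {"x": 0.3, "y": -4, "z": 0, "wx": 0, "wy": 0, "wz": 2, "jaw": 185}, {"x": 0.5, "y": -9.6, "z": 0.2, "wx": 0, "wy": 0, "wz": 6, "jaw": 185}, {"x": 0.5, "y": -9.6, "z": 0.2, "wx": 0, "wy": 0, "wz": 6, "jaw": 185}, {"x": 0.5, "y": -9.6, "z": 0.2, "wx": 0, "wy": 0, "wz": 6, "jaw": 185}, {"x": 0.5, "y": -9.6, "z": 0.2, "wx": 0, "wy": 0, "wz": 6, "jaw": 185}, {"x": 0.5, "y": -9.6, "z": 0.2, "wx": 0, "wy": 0, "wz": 6, "jaw": 185}, {"x": 0.5, "y": -9.6, "z": 0.2, "wx": 0, "wy": 0, "wz": 6, "jaw": 185}]}}

```text
time_s: 25.05
ee_pos: [0.6579, -0.0321, 0.0557]
ee_rot: [[-0.966, 0.259, 0.001], [0.259, 0.966, 0.005], [0.0, 0.005, -1.0]]
contact_force: [-0.9, 3.7, 0.1]
gripper_width: 0.0233
grip_force: 1.7
```

Emit:
{"fn": "arm_command", "kwargs": {"steps": [{"x": 0.8, "y": -9.6, "z": 0.2, "wx": 0, "wy": 0, "wz": 6, "jaw": 185}, {"x": 0.8, "y": -9.6, "z": 0.2, "wx": 0, "wy": 0, "wz": 6, "jaw": 185}, {"x": 0.8, "y": -9.6, "z": 0.2, "wx": 0, "wy": 0, "wz": 6, "jaw": 185}, {"x": 0.8, "y": -9.6, "z": 0.2, "wx": 0, "wy": 0, "wz": 6, "jaw": 185}, {"x": 0.8, "y": -9.6, "z": 0.2, "wx": 0, "wy": 0, "wz": 6, "jaw": 185}]}}

```text
time_s: 25.55
ee_pos: [0.6342, -0.073, 0.0551]
ee_rot: [[-0.707, 0.707, 0.004], [0.707, 0.707, 0.004], [0.001, 0.006, -1.0]]
contact_force: [2.2, 2.3, 0.4]
gripper_width: 0.0234
grip_force: 1.8
```

```bash
python3 lv.py f1
```

```text
25.55 [ 0.6342 -0.073   0.0551] toolz [ 0.0035  0.0045 -1.    ] tool theta deg -47.907198036450986 F tool [ 0.1339  3.1762 -0.3862] 0.023407553127165293 j [-6.7099 21.1481 -2.5368 66.1458  0.2778 38.2978]
0.02 904 y [-0.0039  0.0111] top z 0.1185724939671202
0.03 740 y [-0.0032  0.0096] top z 0.1109216200455696
0.04 766 y [-0.0039  0.0091] top z 0.10889327318823303
0.05 789 y [-0.0042  0.0086] top z 0.10712593739750553
```

Emit:
{"fn": "arm_command", "kwargs": {"steps": [{"x": 0.5, "y": -9.6, "z": 0.2, "wx": 0, "wy": 0, "wz": 6, "jaw": 185}, {"x": 0.5, "y": -9.6, "z": 0.2, "wx": 0, "wy": 0, "wz": 6, "jaw": 185}, {"x": 0.5, "y": -9.6, "z": 0.2, "wx": 0, "wy": 0, "wz": 6, "jaw": 185}, {"x": 0.3, "y": -4.8, "z": 0.1, "wx": 0, "wy": 0, "wz": 3, "jaw": 185}, {"x": 0, "y": 0, "z": 0, "wx": 0, "wy": 0, "wz": 0, "jaw": 185}]}}

```text
time_s: 26.1
ee_pos: [0.6065, -0.0922, 0.0545]
ee_rot: [[-0.412, 0.911, 0.003], [0.911, 0.412, 0.003], [0.002, 0.005, -1.0]]
contact_force: [2.6, 1.6, 0.9]
gripper_width: 0.0233
grip_force: 1.3
```

Emit:
{"fn": "arm_command", "kwargs": {"steps": [{"x": 0.3, "y": -4.8, "z": 0, "wx": 0, "wy": 0, "wz": 3, "jaw": 185}, {"x": 0, "y": 0, "z": 0, "wx": 0, "wy": 0, "wz": 0, "jaw": 185}]}}

```text
time_s: 26.3
ee_pos: [0.6024, -0.0939, 0.0544]
ee_rot: [[-0.365, 0.931, 0.004], [0.931, 0.365, 0.003], [0.001, 0.004, -1.0]]
contact_force: [2.8, 0.6, 1.0]
gripper_width: 0.0232
grip_force: 1.5
```

Emit:
{"fn": "arm_command", "kwargs": {"steps": [{"x": 0.2, "y": -3.2, "z": 0, "wx": 0, "wy": 0, "wz": 2, "jaw": 185}, {"x": 0, "y": 0, "z": 0, "wx": 0, "wy": 0, "wz": 0, "jaw": 185}]}}

```text
time_s: 26.5
ee_pos: [0.5994, -0.095, 0.0543]
ee_rot: [[-0.332, 0.943, 0.003], [0.943, 0.332, 0.003], [0.001, 0.004, -1.0]]
contact_force: [3.8, 0.5, 1.6]
gripper_width: 0.0238
grip_force: 1.7
```

```bash
python3 lv.py f2
```

```text
26.5 [ 0.5994 -0.095   0.0543] toolz [ 0.0034  0.0025 -1.    ] tool theta deg -73.48829347580168 F tool [-0.7774  3.7431 -1.6228] 0.02380061065102139 j [-9.1034 17.8615 -7.2355 64.7324  0.1733 61.4853]
0.02 834 y [-0.0031  0.011 ] top z 0.11820208703766728
0.03 749 y [-0.0033  0.0095] top z 0.11043816348483368
0.04 763 y [-0.004  0.009] top z 0.1085607764526586
0.05 794 y [-0.0044  0.0085] top z 0.10665136056511343
```

Lever at about −70.5°, still turning. I continue in small steps until the force rises.

Emit:
{"fn": "arm_command", "kwargs": {"steps": [{"x": 0.2, "y": -3.2, "z": 0, "wx": 0, "wy": 0, "wz": 2, "jaw": 185}, {"x": 0, "y": 0, "z": 0, "wx": 0, "wy": 0, "wz": 0, "jaw": 185}, {"x": 0.2, "y": -3.2, "z": 0, "wx": 0, "wy": 0, "wz": 2, "jaw": 185}, {"x": 0, "y": 0, "z": 0, "wx": 0, "wy": 0, "wz": 0, "jaw": 185}]}}

```text
time_s: 26.95
ee_pos: [0.5928, -0.0967, 0.0541]
ee_rot: [[-0.265, 0.964, 0.003], [0.964, 0.265, 0.002], [0.002, 0.003, -1.0]]
contact_force: [4.4, -1.2, 2.1]
gripper_width: 0.0231
grip_force: 1.8
```

Emit:
{"fn": "arm_command", "kwargs": {"steps": [{"x": 0, "y": -1.6, "z": 0, "wx": 0, "wy": 0, "wz": 1, "jaw": 185}, {"x": 0, "y": 0, "z": 0, "wx": 0, "wy": 0, "wz": 0, "jaw": 185}]}}

```text
time_s: 27.15
ee_pos: [0.5909, -0.097, 0.0539]
ee_rot: [[-0.247, 0.969, 0.002], [0.969, 0.247, 0.003], [0.002, 0.003, -1.0]]
contact_force: [4.0, -0.2, 2.0]
gripper_width: 0.0236
grip_force: 2.0
```

Emit:
{"fn": "arm_command", "kwargs": {"steps": [{"x": 0, "y": -1.6, "z": 0, "wx": 0, "wy": 0, "wz": 1, "jaw": 185}, {"x": 0, "y": 0, "z": 0, "wx": 0, "wy": 0, "wz": 0, "jaw": 185}]}}

```text
time_s: 27.35
ee_pos: [0.5891, -0.0974, 0.0538]
ee_rot: [[-0.23, 0.973, 0.002], [0.973, 0.23, 0.003], [0.002, 0.002, -1.0]]
contact_force: [4.5, -1.0, 1.1]
gripper_width: 0.0233
grip_force: 1.9
```

```bash
python3 lv.py f3
```

```text
27.35 [ 0.5891 -0.0974  0.0538] toolz [ 0.0018  0.0029 -1.    ] tool theta deg -79.61386162531892 F tool [-2.0335  4.0999 -1.1182] 0.023259225205643674 j [-9.4854 16.9379 -8.5568 64.43    0.1821 67.2288]
0.02 901 y [-0.0032  0.0112] top z 0.1180729438909836
0.03 734 y [-0.003   0.0098] top z 0.11019028311980018
0.04 767 y [-0.0037  0.0093] top z 0.10831061605617405
0.05 800 y [-0.004   0.0088] top z 0.10655828908049525
```

Emit:
{"fn": "arm_command", "kwargs": {"steps": [{"x": 0, "y": -1.6, "z": 0, "wx": 0, "wy": 0, "wz": 1, "jaw": 185}, {"x": 0, "y": 0, "z": 0, "wx": 0, "wy": 0, "wz": 0, "jaw": 185}]}}

```text
time_s: 27.6
ee_pos: [0.5874, -0.0977, 0.0538]
ee_rot: [[-0.212, 0.977, 0.002], [0.977, 0.212, 0.003], [0.003, 0.002, -1.0]]
contact_force: [3.5, -1.0, 2.0]
gripper_width: 0.0233
grip_force: 1.9
```

Emit:
{"fn": "arm_command", "kwargs": {"steps": [{"x": 0, "y": -1.6, "z": 0, "wx": 0, "wy": 0, "wz": 1, "jaw": 185}, {"x": 0, "y": 0, "z": 0, "wx": 0, "wy": 0, "wz": 0, "jaw": 185}]}}

```text
time_s: 27.8
ee_pos: [0.5859, -0.098, 0.0538]
ee_rot: [[-0.195, 0.981, 0.002], [0.981, 0.195, 0.003], [0.003, 0.002, -1.0]]
contact_force: [5.4, 0.7, 2.2]
gripper_width: 0.0235
grip_force: 2.1
```

Emit:
{"fn": "arm_command", "kwargs": {"steps": [{"x": 0, "y": -1.6, "z": 0, "wx": 0, "wy": 0, "wz": 1, "jaw": 185}, {"x": 0, "y": 0, "z": 0, "wx": 0, "wy": 0, "wz": 0, "jaw": 185}]}}

```text
time_s: 28.0
ee_pos: [0.5847, -0.0981, 0.0539]
ee_rot: [[-0.179, 0.984, 0.002], [0.984, 0.179, 0.003], [0.003, 0.003, -1.0]]
contact_force: [5.0, 0.6, 1.6]
gripper_width: 0.0234
grip_force: 2.6
```

```bash
python3 lv.py f4
```

```text
28.0 [ 0.5847 -0.0981  0.0539] toolz [ 0.0025  0.0034 -1.    ] tool theta deg -82.61571780389832 F tool [-0.2747  5.0512 -1.5707] 0.023410364952965224 j [-9.6496 16.4704 -9.1743 64.2488  0.2178 70.0666]
0.02 897 y [-0.0032  0.0112] top z 0.11810855373974073
0.03 741 y [-0.003   0.0098] top z 0.11016129510113809
0.04 768 y [-0.0037  0.0093] top z 0.10843165823510806
0.05 801 y [-0.004   0.0088] top z 0.10649731844466842
```

Emit:
{"fn": "arm_command", "kwargs": {"steps": [{"x": 0, "y": -2, "z": 0, "wx": 0, "wy": 0, "wz": 0.6, "jaw": 185}, {"x": 0, "y": 0, "z": 0, "wx": 0, "wy": 0, "wz": 0, "jaw": 185}]}}

```text
time_s: 28.25
ee_pos: [0.5832, -0.0985, 0.054]
ee_rot: [[-0.168, 0.986, 0.003], [0.986, 0.168, 0.004], [0.003, 0.004, -1.0]]
contact_force: [6.1, 0.1, 1.2]
gripper_width: 0.0231
grip_force: 3.1
```

Emit:
{"fn": "arm_command", "kwargs": {"steps": [{"x": 0, "y": -2, "z": 0, "wx": 0, "wy": 0, "wz": 0.6, "jaw": 185}, {"x": 0, "y": 0, "z": 0, "wx": 0, "wy": 0, "wz": 0, "jaw": 185}]}}

```text
time_s: 28.45
ee_pos: [0.5816, -0.0987, 0.0542]
ee_rot: [[-0.158, 0.987, 0.004], [0.987, 0.158, 0.004], [0.003, 0.005, -1.0]]
contact_force: [7.8, 0.4, 1.1]
gripper_width: 0.0231
grip_force: 3.7
```

Emit:
{"fn": "arm_command", "kwargs": {"steps": [{"x": 0, "y": -2, "z": 0, "wx": 0, "wy": 0, "wz": 0.6, "jaw": 185}, {"x": 0, "y": 0, "z": 0, "wx": 0, "wy": 0, "wz": 0, "jaw": 185}]}}

```text
time_s: 28.65
ee_pos: [0.58, -0.099, 0.0543]
ee_rot: [[-0.148, 0.989, 0.005], [0.989, 0.148, 0.004], [0.003, 0.005, -1.0]]
contact_force: [8.1, -0.1, 1.2]
gripper_width: 0.0237
grip_force: 4.2
```

```bash
python3 lv.py f5
```

```text
28.65 [ 0.58   -0.099   0.0543] toolz [ 0.0048  0.0038 -1.    ] tool theta deg -84.39296504226867 F tool [-1.3004  7.9621 -1.1376] 0.02367223592149759 j [-9.8308 15.8853 -9.9095 63.9734  0.2595 71.6631]
0.02 881 y [-0.0017  0.0127] top z 0.1181418278618293
0.03 732 y [-0.0018  0.011 ] top z 0.1102363004892673
0.04 774 y [-0.0022  0.0108] top z 0.10837377778250876
0.05 799 y [-0.0025  0.0104] top z 0.10647976628716758
```

Emit:
{"fn": "arm_command", "kwargs": {"steps": [{"x": 0, "y": -2, "z": 0.8, "wx": 0, "wy": 0, "wz": 0, "jaw": 185}, {"x": 0, "y": 0, "z": 0, "wx": 0, "wy": 0, "wz": 0, "jaw": 185}]}}

```text
time_s: 28.9
ee_pos: [0.5788, -0.0995, 0.0538]
ee_rot: [[-0.148, 0.989, 0.006], [0.989, 0.148, 0.003], [0.002, 0.007, -1.0]]
contact_force: [10.3, -0.6, 2.3]
gripper_width: 0.0233
grip_force: 4.8
```

Emit:
{"fn": "arm_command", "kwargs": {"steps": [{"x": 0, "y": -2, "z": 0, "wx": 0, "wy": 0, "wz": 0.5, "jaw": 185}, {"x": 0, "y": 0, "z": 0, "wx": 0, "wy": 0, "wz": 0, "jaw": 185}]}}

```text
time_s: 29.1
ee_pos: [0.5757, -0.1003, 0.0534]
ee_rot: [[-0.139, 0.99, 0.004], [0.99, 0.139, 0.002], [0.002, 0.004, -1.0]]
contact_force: [4.9, -2.0, 1.6]
gripper_width: 0.0236
grip_force: 1.7
```

```bash
cat >> lv.py <<'E'
cs=[(x0,np.mean(np.percentile(q[abs(q[:,0]-x0)<.004][:,1],[3,97]))) for x0 in(.03,.04,.05)]
k=np.polyfit(*zip(*cs),1)[0]; print('LEVER theta',yaw-2.9-np.degrees(k))
E
python3 lv.py f6
```

```text
29.1 [ 0.5757 -0.1003  0.0534] toolz [ 0.0039  0.0022 -1.    ] tool theta deg -84.90712462172284 F tool [-2.6715  4.5756 -1.5606] 0.023563157764555163 j [ -9.9721  15.5199 -10.5045  63.7785   0.1646  72.0355]
0.02 858 y [-0.0014  0.0129] top z 0.11808474491904183
0.03 754 y [-0.0007  0.0119] top z 0.11042763252655717
0.04 777 y [-0.0007  0.0119] top z 0.10850819193560307
0.05 799 y [-0.0007  0.0121] top z 0.10672890156289963
LEVER theta -85.17851969591817
```

Run:
```python
from h import *
np.set_printoptions(precision=4,suppress=True)
for n in 'dw e1 e2 e3 e4 e5 e8 e9 f1 f2 f3 f4 f5 f6'.split():
    p,d,c=load(n); W=cloud(p,d,c); L=W[...,:2]-[.5688,-.009]; r=np.hypot(L[...,0],L[...,1])
    m=(d>0)&(r>.012)&(r<.019)&(W[...,2]>.09); z=W[m][:,2]
    b=(d>0)&(r<.026)&(W[...,2]>.09)&(p.max(-1)<90); cen=cv2.minEnclosingCircle((W[b][:,:2]*1000).astype(np.float32)) if b.sum()>30 else None
    t=(d>0)&(r<.005)&(W[...,2]>.1)
    print(n,m.sum(),'boss z',np.median(z).round(5) if len(z) else None,'stud top',np.median(W[t][:,2]).round(4) if t.any() else None)
p,d,c=grab('scene','gs'); p0,d0,_=load('cs')
W=cloud(p,d,c); W0=cloud(p0,d0,c)
for nm,P,D,w in(('before',p0,d0,W0),('now',p,d,W)):
    L=(w[...,:2]-S)@F
    m=(D>0)&(abs(w[...,2]-.057)<.0025)&(L[...,0]<-.03)&(abs(L[...,1])<.026)&(P.min(-1)>90)&(L[...,0]>-.13)
    b=(D>0)&(abs(w[...,2]-.045)<.003)&(L[...,0]>.015)&(L[...,0]<.075)&(L[...,1]>-.05)&(L[...,1]<.09)&(P.min(-1)>80)
    print(nm,m.sum(),cv2.minAreaRect((L[m]*1000).astype(np.float32)) if m.sum()>9 else '','bar',b.sum(),cv2.minAreaRect((L[b]*1000).astype(np.float32)) if b.sum()>9 else '')
```

```text
dw 2444 boss z 0.10641 stud top 0.1086
e1 6291 boss z 0.10585 stud top 0.108
e2 6404 boss z 0.10454 stud top 0.1067
e3 6289 boss z 0.10376 stud top 0.1059
e4 6334 boss z 0.1037 stud top 0.1059
e5 6254 boss z 0.11079 stud top 0.1129
e8 6309 boss z 0.11231 stud top 0.1144
e9 6399 boss z 0.10381 stud top 0.106
f1 6322 boss z 0.10201 stud top 0.1042
f2 6334 boss z 0.10156 stud top 0.1037
f3 6362 boss z 0.10153 stud top 0.1037
f4 6321 boss z 0.10151 stud top 0.1037
f5 6281 boss z 0.10152 stud top 0.1037
f6 6423 boss z 0.10149 stud top 0.1036
before 312 ((-71.33502960205078, -0.3079662322998047), (40.47441864013672, 82.07124328613281), 88.0708999633789) bar 436 ((45.880027770996094, 25.816679000854492), (41.11045455932617, 110.3655776977539), 1.3921488523483276)
now 0  bar 565 ((46.76362609863281, 30.21413230895996), (119.68413543701172, 41.0315055847168), 88.76457214355469)
```

Emit:
{"fn": "arm_command", "kwargs": {"steps": [{"x": 0, "y": 5.5, "z": 0, "wx": 0, "wy": 0, "wz": 0, "jaw": 185}, {"x": 0, "y": 0, "z": 0, "wx": 0, "wy": 0, "wz": 0, "jaw": 165}, {"x": 0, "y": 0, "z": 0, "wx": 0, "wy": 0, "wz": 0, "jaw": 165}]}}

```text
time_s: 29.5
ee_pos: [0.5794, -0.0996, 0.0523]
ee_rot: [[-0.139, 0.99, -0.0], [0.99, 0.139, 0.002], [0.002, 0.0, -1.0]]
contact_force: [-0.6, -6.1, 0.3]
gripper_width: 0.0301
grip_force: 0.7
```

```bash
cat >> lv.py <<'E'
def bossz(W,d):
    r=np.hypot(W[...,0]-.5688,W[...,1]+.009); m=(d>0)&(r>.012)&(r<.019)&(W[...,2]>.09); return np.median(W[m][:,2])
print('boss z',bossz(W,d))
Lf=(W[...,:2]-S)@F
m=(d>0)&(abs(W[...,2]-.057)<.004)&(Lf[...,0]<-.025)&(abs(Lf[...,1])<.026)&(p.min(-1)>90)&(Lf[...,0]>-.13)
if m.sum()>50: print('strap',m.sum(),cv2.minAreaRect((Lf[m]*1000).astype(np.float32)),np.median(W[m][:,2]))
m=(d>0)&(abs(W[...,2]-.045)<.003)&(Lf[...,0]>.015)&(Lf[...,0]<.075)&(Lf[...,1]>-.05)&(Lf[...,1]<.1)&(p.min(-1)>70)
if m.sum()>50: print('bar',m.sum(),cv2.minAreaRect((Lf[m]*1000).astype(np.float32)),np.median(W[m][:,2]))
E
python3 lv.py g1; sed -i 's/^p,d,c=grab.*/p,d,c=load(sys.argv[1])if sys.argv[2:]else grab("wrist",sys.argv[1]);/' lv.py; sed -n 5p lv.py; python3 lv.py dw 1 | tail -2;  python3 lv.py e1 1|tail -2
```

```text
29.5 [ 0.5794 -0.0996  0.0523] toolz [-0.      0.0021 -1.    ] tool theta deg -84.90152278481331 F tool [-5.9267 -1.4268 -0.3434] 0.03014598836899783 j [-9.8251 16.1127 -9.8656 64.0449  0.1184 72.1764]
0.02 870 y [-0.0122  0.0026] top z 0.11821318356801888
0.03 812 y [-0.0102  0.0026] top z 0.11087378115447616
0.04 779 y [-0.0093  0.0035] top z 0.10863995061200227
0.05 824 y [-0.0085  0.0046] top z 0.10669417039937566
LEVER theta -90.15841989013529
boss z 0.10156624697743383
strap 17932 ((-69.79827880859375, 0.014192581176757812), (89.4401626586914, 40.166770935058594), 0.2834470272064209) 0.057157420024469774
bar 11512 ((44.47532653808594, 11.690288543701172), (40.52071762084961, 81.94824981689453), 0.10258253663778305) 0.04511749428952206
print(s['time_s'],s['ee_pos'],'toolz',R[:,2],'tool theta deg',yaw-2.9,'F tool',s['contact_force']@R,s['gripper_width'],'j',s['joint_positions'])
29.55 [ 0.5793 -0.0998  0.0523] toolz [ 0.      0.0018 -1.    ] tool theta deg -84.90452187869197 F tool [-6.0798 -1.4839  1.2553] 0.030094540700005334 j [-9.8305 16.1034 -9.8682 64.045   0.1046 72.174 ]
29.55 [ 0.5793 -0.0998  0.0523] toolz [ 0.      0.0018 -1.    ] tool theta deg -84.90452187869197 F tool [-6.0798 -1.4839  1.2553] 0.030094540700005334 j [-9.8305 16.1034 -9.8682 64.045   0.1046 72.174 ]Traceback (most recent call last):
  File "lv.py", line 8, in <module>
    m=(d>0)&(W[...,2]>.09)&(W[...,2]<.14)&(abs(e[...,1])<.02)&(p.max(-1)<75)&(e[...,0]>.014)&(e[...,0]<.06)
             ^
NameError: name 'W' is not defined
Traceback (most recent call last):
  File "lv.py", line 8, in <module>
    m=(d>0)&(W[...,2]>.09)&(W[...,2]<.14)&(abs(e[...,1])<.02)&(p.max(-1)<75)&(e[...,0]>.014)&(e[...,0]<.06)
             ^
NameError: name 'W' is not defined
```

Emit:
{"fn": "arm_command", "kwargs": {"steps": [{"x": 0, "y": 0, "z": -5, "wx": 0, "wy": 0, "wz": 0, "jaw": 165}, {"x": 0, "y": 0, "z": -10, "wx": 0, "wy": 0, "wz": 0, "jaw": 165}, {"x": 0, "y": 0, "z": -20, "wx": 0, "wy": 0, "wz": 0, "jaw": 165}, {"x": 0, "y": 0, "z": -25, "wx": 0, "wy": 0, "wz": 0, "jaw": 165}, {"x": 0, "y": 0, "z": 0, "wx": 0, "wy": 0, "wz": 0, "jaw": 165}]}}

```text
time_s: 30.05
ee_pos: [0.582, -0.099, 0.1172]
ee_rot: [[-0.14, 0.99, 0.008], [0.99, 0.14, 0.003], [0.002, 0.008, -1.0]]
contact_force: [0.2, -0.1, 0.3]
gripper_width: 0.03
grip_force: 0.0
```

```bash
sed -i '6s/^.*$/p,d,c=load(sys.argv[1]) if sys.argv[2:] else grab("wrist",sys.argv[1]); W=cloud(p,d,c); e=(W-s["ee_pos"])@R/' lv.py; sed -n 4,8p lv.py|cut -c1-80; python3 lv.py g2
python3 - <<'E'
from h import *
for n in('f4','f5','f6','g1','g2'):
    p,d,c=load(n); W=cloud(p,d,c); L=W[...,:2]-[.5688,-.009]; r=np.hypot(L[...,0],L[...,1])
    m=(d>0)&(W[...,2]>.095)&(W[...,2]<.125)&(r>.03)&(r<.06)&(p.max(-1)<75)&(L[...,1]<0)
    q=L[m]; mm=q.mean(0); print(n,m.sum(),'lever theta(fix)',np.degrees(np.arctan2(mm[1],mm[0]))-2.9)
    st=(d>0)&(np.hypot(W[...,0]-.535,W[...,1]+.086)<.014)&(W[...,2]>.125)&(W[...,2]<.138); print('   stud top',st.sum(),W[st].mean(0) if st.any() else '')
E
```

```text
s=telemetry.sense(); R=s['ee_rot']; yaw=np.degrees(np.arctan2(-R[1,0],-R[0,0]))
print(s['time_s'],s['ee_pos'],'toolz',R[:,2],'tool theta deg',yaw-2.9,'F tool',s
p,d,c=load(sys.argv[1]) if sys.argv[2:] else grab("wrist",sys.argv[1]); W=cloud(
# round arm + boss: lever line in tool frame
m=(d>0)&(W[...,2]>.09)&(W[...,2]<.14)&(abs(e[...,1])<.02)&(p.max(-1)<75)&(e[...,
30.05 [ 0.582  -0.099   0.1172] toolz [ 0.0078  0.0032 -1.    ] tool theta deg -84.87820424617571 F tool [-0.1684  0.1382 -0.2909] 0.030008522175731012 j [-9.7972 14.5261 -3.6434 71.4208  0.2584 72.1825]
0.02 419 y [-0.016  -0.0015] top z 0.11831670937138328
0.03 374 y [-0.0144 -0.0015] top z 0.11052489988111862
0.04 371 y [-0.0132 -0.0004] top z 0.10860989198466833
0.05 381 y [-0.012   0.0007] top z 0.10669899401735489
LEVER theta -91.58287709047978
boss z 0.1015384722616385
strap 9394 ((-69.47801208496094, -0.2443065643310547), (89.0569076538086, 40.04302215576172), 0.18144766986370087) 0.057185074606821006
bar 8652 ((44.324310302734375, 21.354469299316406), (40.42161178588867, 101.37109375), 0.013104092329740524) 0.04511770017534085
f4 2953 lever theta(fix) -79.87133069752669
   stud top 2900 [ 0.53647748 -0.08335122  0.13353117]
f5 2943 lever theta(fix) -82.41010461552867
   stud top 2943 [ 0.53633372 -0.08366077  0.1336095 ]
f6 2984 lever theta(fix) -85.71011185487656
   stud top 3046 [ 0.53590196 -0.08412832  0.13371691]
g1 3044 lever theta(fix) -90.5635128660983
   stud top 3164 [ 0.53613816 -0.08416264  0.13369139]
g2 1417 lever theta(fix) -91.80677356850047
   stud top 1027 [ 0.53544027 -0.08320766  0.13382857]
```

Emit:
{"fn": "arm_command", "kwargs": {"steps": [{"x": -40, "y": 0, "z": -20, "wx": 0, "wy": 0, "wz": 0, "jaw": 165}, {"x": -40, "y": 0, "z": -20, "wx": 0, "wy": 0, "wz": 0, "jaw": 165}, {"x": 0, "y": 0, "z": 0, "wx": 0, "wy": 0, "wz": 0, "jaw": 165}]}}

```text
time_s: 30.4
ee_pos: [0.5923, -0.1822, 0.1545]
ee_rot: [[-0.136, 0.991, 0.005], [0.991, 0.136, 0.001], [0.001, 0.005, -1.0]]
contact_force: [1.0, 0.3, -1.5]
gripper_width: 0.0301
grip_force: 0.0
```

Run:
```python
from h import *
np.set_printoptions(precision=4,suppress=True)
s=telemetry.sense(); print(s['time_s'],s['ee_pos'])
grab('scene','hs'); 
for n in('cs','hs'):
    p,d,c=load(n); W=cloud(p,d,c); C=np.array([.5688,-.009]); L=W[...,:2]-C; r=np.hypot(L[...,0],L[...,1])
    f=240/np.tan(np.radians(float(c['vfov']))/2); cc=c['R']@np.r_[C,.06]+c['t']; u0=int(cc[0]/cc[2]*f+c['cx'])
    # column profile through axis: row, depth->z,r, brightness
    for u in(u0-4,u0,u0+4):
        print(n,u,[(v,int(1000*W[v,u,2]),int(1000*r[v,u]),int(p[v,u].mean())) for v in range(242,290,2)])
    m=(d>0)&(r>.06)&(r<.12)&(W[...,2]>.09)&(W[...,2]<.126)&(p.max(-1)<60)&((W[...,1]<.06)); Lf=L[m]@F
    print('lever',m.sum(),np.degrees(np.arctan2(*Lf.mean(0)[::-1])) if m.any() else '')
```

```text
30.4 [ 0.5923 -0.1822  0.1545]
cs 316 [(242, 20, 163, 64), (244, 20, 154, 63), (246, 21, 145, 65), (248, 21, 137, 64), (250, 21, 129, 47), (252, 106, 15, 36), (254, 108, 10, 29), (256, 107, 10, 31), (258, 106, 12, 44), (260, 105, 16, 30), (262, 103, 20, 32), (264, 98, 20, 33), (266, 93, 21, 34), (268, 89, 22, 37), (270, 81, 20, 37), (272, 67, 12, 47), (274, 66, 16, 68), (276, 56, 12, 108), (278, 56, 17, 136), (280, 57, 23, 95), (282, 49, 22, 71), (284, 22, 11, 37), (286, 22, 10, 34), (288, 19, 12, 47)]
cs 320 [(242, 20, 161, 62), (244, 19, 155, 68), (246, 21, 144, 68), (248, 18, 140, 64), (250, 107, 18, 45), (252, 106, 11, 66), (254, 107, 4, 92), (256, 106, 2, 77), (258, 107, 9, 38), (260, 107, 15, 30), (262, 104, 19, 37), (264, 100, 21, 30), (266, 97, 22, 33), (268, 91, 22, 33), (270, 86, 22, 39), (272, 74, 15, 38), (274, 69, 16, 47), (276, 63, 15, 79), (278, 56, 14, 131), (280, 56, 21, 141), (282, 53, 23, 93), (284, 48, 24, 79), (286, 24, 4, 49), (288, 20, 6, 37)]
cs 324 [(242, 19, 163, 63), (244, 22, 151, 67), (246, 20, 145, 66), (248, 21, 136, 62), (250, 108, 17, 43), (252, 107, 
[... 1140 characters left out ...]
6), (270, 85, 21, 35), (272, 80, 22, 33), (274, 67, 13, 40), (276, 63, 16, 61), (278, 58, 17, 128), (280, 57, 21, 146), (282, 52, 23, 100), (284, 50, 26, 81), (286, 24, 5, 57), (288, 22, 8, 40)]
hs 324 [(242, 21, 161, 65), (244, 19, 155, 72), (246, 21, 145, 66), (248, 18, 139, 65), (250, 20, 129, 56), (252, 100, 20, 43), (254, 102, 12, 60), (256, 103, 7, 87), (258, 102, 7, 69), (260, 103, 12, 43), (262, 102, 17, 42), (264, 100, 21, 42), (266, 98, 25, 32), (268, 93, 25, 30), (270, 85, 22, 39), (272, 78, 20, 43), (274, 69, 17, 42), (276, 60, 14, 58), (278, 57, 16, 119), (280, 59, 24, 156), (282, 57, 28, 144), (284, 53, 31, 99), (286, 48, 30, 74), (288, 22, 11, 84)]
lever 331 -92.79524680277068
```

Emit:
{"fn": "arm_command", "kwargs": {"steps": [{"x": 0, "y": 0, "z": 0, "wx": 0, "wy": 0, "wz": 6.7, "jaw": 165}, {"x": 25, "y": -6.5, "z": 10, "wx": 0, "wy": 0, "wz": 0, "jaw": 165}, {"x": 25, "y": -6.5, "z": 10, "wx": 0, "wy": 0, "wz": 0, "jaw": 165}, {"x": 25, "y": -6.5, "z": 10, "wx": 0, "wy": 0, "wz": 0, "jaw": 165}, {"x": 0, "y": 0, "z": 0, "wx": 0, "wy": 0, "wz": 0, "jaw": 165}, {"x": 0, "y": 0, "z": 0, "wx": 0, "wy": 0, "wz": 0, "jaw": 165}]}}

```text
time_s: 31.05
ee_pos: [0.5691, -0.1027, 0.1221]
ee_rot: [[-0.025, 1.0, 0.0], [1.0, 0.025, 0.004], [0.004, 0.0, -1.0]]
contact_force: [0.0, -0.1, -0.4]
gripper_width: 0.03
grip_force: 0.0
```

```bash
python3 lv.py i1
python3 - <<'E'
from h import *
np.set_printoptions(precision=4,suppress=True)
s=telemetry.sense();p,d,c=load('i1');W=cloud(p,d,c);e=(W-s['ee_pos'])@s['ee_rot']
m=(d>0)&(abs(e[...,1])<.03)&(W[...,2]>.112)&(W[...,2]<.125)&(e[...,0]>-.03)&(e[...,0]<.035)&(p.max(-1)<75)
q=e[m]; print('grip x',q[:,0].min(),q[:,0].max())
for x0 in(-.01,0,.01,.02):
    k=abs(q[:,0]-x0)<.004; print(x0,np.percentile(q[k][:,1],[3,97]) if k.sum()>10 else '')
m=(d>0)&(W[...,2]>.128)&(W[...,2]<.138)&(np.hypot(W[...,0]-.535,W[...,1]+.086)<.02); print('stud in tool',e[m].min(0),e[m].max(0))
m=(p.max(-1)<90)&(d>0)&(e[...,2]<-.03)&(e[...,2]>-.13)&(e[...,1]<-.012)&(e[...,0]<.03)
for z0 in(-.045,-.055,-.065,-.075,-.085,-.095,-.105):
    k=abs(e[m][:,2]-z0)<.005; 
    if k.sum()>5: print('finger z',z0,'ymin',np.percentile(e[m][k][:,1],2),'xmax',np.percentile(e[m][k][:,0],98))
E
```

```text
31.05 [ 0.5691 -0.1027  0.1221] toolz [ 0.0002  0.0036 -1.    ] tool theta deg -91.48234668912056 F tool [-0.1082  0.0236  0.3636] 0.029957380267999028 j [-10.3422  13.5435  -4.2917  72.1916   0.2062  78.2402]
0.02 367 y [-0.0049  0.0088] top z 0.11830772398374587
0.03 455 y [-0.0051  0.0081] top z 0.11646178141837656
0.04 366 y [-0.005   0.0086] top z 0.10900756966105336
0.05 371 y [-0.005   0.0085] top z 0.10719936100662421
LEVER theta -92.11279922964698
boss z 0.1015732334093591
strap 8767 ((-69.30426788330078, -0.18296241760253906), (88.49150848388672, 40.16314697265625), 0.09677857905626297) 0.05717909833057406
bar 7792 ((44.301414489746094, 17.632972717285156), (40.34922409057617, 93.9002914428711), 0.05495603382587433) 0.0451207679534011
grip x -0.017478594693827194 0.029027209623888547
-0.01 [-0.0051  0.0077]
0 [-0.0056  0.0081]
0.01 [-0.0055  0.0085]
0.02 [-0.0275  0.0083]
stud in tool [ 0.0114 -0.0429 -0.0146] [ 0.028  -0.0263 -0.0055]
finger z -0.045 ymin -0.028474818685379818 xmax 0.012423220687584747
finger z -0.055 ymin -0.028480793290673843 xmax 0.012471206223389309
finger z -0.065 ymin -0.02811632502740648 xmax 0.012540183125532855
finger z -0.075 ymin -0.04239478169994286 xmax 0.014849036705270562
finger z -0.085 ymin -0.04835564701425186 xmax 0.014370708699362812
finger z -0.095 ymin -0.05239774598290247 xmax 0.018192891574763177
finger z -0.105 ymin -0.05657442632091919 xmax 0.01869886598139201
```

Emit:
{"fn": "arm_command", "kwargs": {"steps": [{"x": -5, "y": 1.5, "z": 0, "wx": 0, "wy": 0, "wz": 0.5, "jaw": 165}, {"x": 0, "y": 0, "z": 25, "wx": 0, "wy": 0, "wz": 0, "jaw": 165}, {"x": 0, "y": 0, "z": 25, "wx": 0, "wy": 0, "wz": 0, "jaw": 165}, {"x": 0, "y": 0, "z": 10, "wx": 0, "wy": 0, "wz": 0, "jaw": 165}, {"x": 0, "y": 0, "z": 0, "wx": 0, "wy": 0, "wz": 0, "jaw": 255}, {"x": 0, "y": 0, "z": 0, "wx": 0, "wy": 0, "wz": 0, "jaw": 255}, {"x": 0, "y": 0, "z": 0, "wx": 0, "wy": 0, "wz": 0, "jaw": 255}, {"x": 0, "y": 0, "z": 0, "wx": 0, "wy": 0, "wz": 0, "jaw": 255}]}}

```text
time_s: 31.9
ee_pos: [0.5713, -0.1091, 0.0633]
ee_rot: [[-0.014, 1.0, 0.001], [1.0, 0.014, 0.002], [0.002, 0.001, -1.0]]
contact_force: [-3.1, -0.1, -3.0]
gripper_width: 0.0146
grip_force: 59.9
```

```bash
python3 lv.py i2
```

```text
31.9 [ 0.5713 -0.1091  0.0633] toolz [ 0.0013  0.0024 -1.    ] tool theta deg -92.08919094450935 F tool [-0.0644 -3.066   3.0222] 0.014645793280897929 j [-10.896   15.0795  -9.7956  65.0777   0.1499  78.2933]
0.02 722 y [-0.0077  0.0067] top z 0.11901158151032186
0.03 922 y [-0.0075  0.0066] top z 0.11886373403876573
0.04 699 y [-0.0071  0.0057] top z 0.11098298967536371
0.05 736 y [-0.0071  0.0056] top z 0.10902548960862413
LEVER theta -91.33210810393595
boss z 0.10234168173790667
strap 15724 ((-69.58024597167969, 0.05023765563964844), (89.03736114501953, 40.18313980102539), 0.2532424032688141) 0.05715647515897754
bar 8742 ((44.4703254699707, 5.684551239013672), (40.57943344116211, 69.71209716796875), 0.07426457852125168) 0.04511614402424037
```

Emit:
{"fn": "arm_command", "kwargs": {"steps": [{"x": 0, "y": 0, "z": 1, "wx": 0, "wy": 0, "wz": 0, "jaw": 255}, {"x": 0, "y": -3, "z": 0, "wx": 0, "wy": 0, "wz": 1.7, "jaw": 255}, {"x": 0, "y": 0, "z": 0, "wx": 0, "wy": 0, "wz": 0, "jaw": 255}]}}

```text
time_s: 32.25
ee_pos: [0.5683, -0.1092, 0.0623]
ee_rot: [[0.017, 1.0, 0.002], [1.0, -0.017, 0.002], [0.002, 0.002, -1.0]]
contact_force: [-2.6, -2.4, -0.8]
gripper_width: 0.0147
grip_force: 60.3
```

```bash
python3 lv.py i3
```

```text
32.25 [ 0.5683 -0.1092  0.0623] toolz [ 0.002   0.0024 -1.    ] tool theta deg -93.87973034367559 F tool [-2.406  -2.6034  0.7493] 0.014704745764795977 j [-10.9636  14.7708 -10.3369  64.8043   0.1585  80.0164]
0.02 715 y [-0.0077  0.0066] top z 0.11817362595405066
0.03 921 y [-0.0075  0.0066] top z 0.1181882276486498
0.04 715 y [-0.0072  0.0057] top z 0.11018932079263288
0.05 726 y [-0.0071  0.0056] top z 0.10826972012730582
LEVER theta -93.19421502277326
boss z 0.10153515332707254
strap 15796 ((-69.47631072998047, 0.012048721313476562), (88.8428726196289, 40.07988739013672), 0.24556922912597656) 0.05716129846158153
bar 8528 ((44.394859313964844, 4.948131561279297), (40.486351013183594, 68.2386703491211), 0.06249510124325752) 0.04512228225102291
```

Emit:
{"fn": "arm_command", "kwargs": {"steps": [{"x": 0, "y": -3, "z": 0, "wx": 0, "wy": 0, "wz": 1.7, "jaw": 255}, {"x": 0, "y": 0, "z": 0, "wx": 0, "wy": 0, "wz": 0, "jaw": 255}]}}

```text
time_s: 32.5
ee_pos: [0.5654, -0.1091, 0.0622]
ee_rot: [[0.047, 0.999, 0.002], [0.999, -0.047, 0.002], [0.003, 0.002, -1.0]]
contact_force: [-4.0, -2.7, -0.3]
gripper_width: 0.0148
grip_force: 60.4
```

Emit:
{"fn": "arm_command", "kwargs": {"steps": [{"x": 0, "y": -3, "z": 0, "wx": 0, "wy": 0, "wz": 1.7, "jaw": 255}, {"x": 0, "y": 0, "z": 0, "wx": 0, "wy": 0, "wz": 0, "jaw": 255}]}}

```text
time_s: 32.7
ee_pos: [0.5626, -0.1089, 0.0622]
ee_rot: [[0.077, 0.997, 0.003], [0.997, -0.077, 0.003], [0.003, 0.002, -1.0]]
contact_force: [-3.1, -3.6, 0.0]
gripper_width: 0.0149
grip_force: 60.6
```

```bash
python3 lv.py i4
```

```text
32.7 [ 0.5626 -0.1089  0.0622] toolz [ 0.0026  0.0026 -1.    ] tool theta deg -97.28822875511324 F tool [-3.7963 -2.8217 -0.0493] 0.014864581952731716 j [-11.0555  14.1632 -11.1358  64.5838   0.1718  83.3331]
0.02 730 y [-0.0074  0.007 ] top z 0.11827776315138198
0.03 925 y [-0.0076  0.0066] top z 0.11816532460565556
0.04 705 y [-0.0071  0.0056] top z 0.11020262326456132
0.05 725 y [-0.0071  0.0056] top z 0.10829493877734933
LEVER theta -96.50354720738005
boss z 0.10153761506171025
strap 15485 ((-69.5010757446289, 0.041622161865234375), (88.85111236572266, 40.12294387817383), 0.21270352602005005) 0.05715255094413044
bar 8118 ((44.500511169433594, 4.633050918579102), (40.60158920288086, 67.5737075805664), 0.09772135317325592) 0.045130148750613004
```

Emit:
{"fn": "arm_command", "kwargs": {"steps": [{"x": 0, "y": 1.5, "z": 0, "wx": 0, "wy": 0, "wz": -0.9, "jaw": 255}, {"x": 0, "y": 0, "z": -3, "wx": 0, "wy": 0, "wz": 0, "jaw": 255}, {"x": 0, "y": 0, "z": -3, "wx": 0, "wy": 0, "wz": 0, "jaw": 255}, {"x": 0, "y": 0, "z": -3, "wx": 0, "wy": 0, "wz": 0, "jaw": 255}, {"x": 0, "y": 0, "z": -1, "wx": 0, "wy": 0, "wz": 0, "jaw": 255}, {"x": 0, "y": 0, "z": 0, "wx": 0, "wy": 0, "wz": 0, "jaw": 255}]}}

```text
time_s: 33.35
ee_pos: [0.5639, -0.1087, 0.0719]
ee_rot: [[0.059, 0.998, 0.001], [0.998, -0.059, 0.003], [0.003, 0.001, -1.0]]
contact_force: [-2.7, -2.4, -4.9]
gripper_width: 0.0144
grip_force: 59.8
```

```bash
python3 lv.py j1
```

```text
33.35 [ 0.5639 -0.1087  0.0719] toolz [ 0.0015  0.0032 -1.    ] tool theta deg -96.29945505991812 F tool [-2.6092 -2.515   4.8903] 0.014423754831672466 j [-11.0268  14.0843  -9.9871  65.8807   0.1982  82.3729]
0.02 716 y [-0.0074  0.0068] top z 0.12725334234042596
0.03 954 y [-0.0074  0.0066] top z 0.12713635256333944
0.04 689 y [-0.0068  0.0058] top z 0.11913610468806285
0.05 728 y [-0.0071  0.0057] top z 0.11727004761460222
boss ((90.97233581542969, -1.4657402038574219), 31.435640335083008) 10304 z [0.1102 0.1108 0.1123]
LEVER theta -95.49841850505354
boss z 0.11056632794414105
strap 13765 ((-69.42164611816406, 0.025142669677734375), (88.63397979736328, 40.15120315551758), 0.2640307545661926) 0.057163869691150684
bar 7862 ((44.4464111328125, 6.35026741027832), (40.46818923950195, 71.0578842163086), 0.17573665082454681) 0.04509860121135023
```

Emit:
{"fn": "arm_command", "kwargs": {"steps": [{"x": 0.4, "y": 10.7, "z": 0, "wx": 0, "wy": 0, "wz": -6, "jaw": 255}, {"x": 0.4, "y": 10.7, "z": 0, "wx": 0, "wy": 0, "wz": -6, "jaw": 255}, {"x": 0.4, "y": 10.7, "z": 0, "wx": 0, "wy": 0, "wz": -6, "jaw": 255}, {"x": 0.4, "y": 10.7, "z": 0, "wx": 0, "wy": 0, "wz": -6, "jaw": 255}, {"x": 0.4, "y": 10.7, "z": 0, "wx": 0, "wy": 0, "wz": -6, "jaw": 255}]}}

```text
time_s: 33.9
ee_pos: [0.6156, -0.0978, 0.0714]
ee_rot: [[-0.452, 0.892, 0.0], [0.892, 0.452, 0.005], [0.005, 0.002, -1.0]]
contact_force: [-5.2, 1.7, -3.5]
gripper_width: 0.0149
grip_force: 59.9
```

Emit:
{"fn": "arm_command", "kwargs": {"steps": [{"x": 0.4, "y": 10.7, "z": 0, "wx": 0, "wy": 0, "wz": -6, "jaw": 255}, {"x": 0.4, "y": 10.7, "z": 0, "wx": 0, "wy": 0, "wz": -6, "jaw": 255}, {"x": 0.4, "y": 10.7, "z": 0, "wx": 0, "wy": 0, "wz": -6, "jaw": 255}, {"x": 0.4, "y": 10.7, "z": 0, "wx": 0, "wy": 0, "wz": -6, "jaw": 255}, {"x": 0.4, "y": 10.7, "z": 0, "wx": 0, "wy": 0, "wz": -6, "jaw": 255}, {"x": 0.1, "y": 4.5, "z": 0, "wx": 0, "wy": 0, "wz": -2.5, "jaw": 255}, {"x": 0, "y": 0, "z": 0, "wx": 0, "wy": 0, "wz": 0, "jaw": 255}]}}

```text
time_s: 34.6
ee_pos: [0.6566, -0.0588, 0.0708]
ee_rot: [[-0.859, 0.511, -0.003], [0.511, 0.859, 0.005], [0.005, 0.003, -1.0]]
contact_force: [-8.1, 1.2, -3.9]
gripper_width: 0.0145
grip_force: 59.9
```

```bash
python3 lv.py j2
```

```text
34.6 [ 0.6566 -0.0588  0.0708] toolz [-0.0032  0.0053 -1.    ] tool theta deg -33.650452079301225 F tool [ 7.5736 -3.1025  3.8943] 0.014472128370601467 j [-5.2607 23.3563  2.665  69.5166  0.2874 25.4897]
0.02 756 y [-0.0074  0.0074] top z 0.12697478585139826
0.03 899 y [-0.0076  0.0072] top z 0.12698559009890584
0.04 712 y [-0.0068  0.006 ] top z 0.11902362330802725
0.05 731 y [-0.0068  0.0059] top z 0.11710583874808558
boss ((91.10977935791016, -0.7677937746047974), 31.709810256958008) 9652 z [0.1102 0.1107 0.1124]
LEVER theta -33.07291304997181
boss z 0.11039565066480655
strap 2653 ((-46.16398620605469, -4.774196624755859), (33.94173049926758, 39.00912857055664), 13.911293029785156) 0.057146468239624236
bar 14699 ((45.33934020996094, 34.485328674316406), (59.69861602783203, 127.1968002319336), 0.19530726969242096) 0.045099157177713615
```

Emit:
{"fn": "arm_command", "kwargs": {"steps": [{"x": 2, "y": 0, "z": 0, "wx": 0, "wy": 0, "wz": 0, "jaw": 255}, {"x": 0, "y": 0, "z": 3, "wx": 0, "wy": 0, "wz": 0, "jaw": 255}, {"x": 0, "y": 0, "z": 3, "wx": 0, "wy": 0, "wz": 0, "jaw": 255}, {"x": 0, "y": 0, "z": 3, "wx": 0, "wy": 0, "wz": 0, "jaw": 255}, {"x": 0, "y": 0, "z": 0.5, "wx": 0, "wy": 0, "wz": 0, "jaw": 255}, {"x": 0, "y": 0, "z": 0, "wx": 0, "wy": 0, "wz": 0, "jaw": 255}]}}

```text
time_s: 35.25
ee_pos: [0.6563, -0.0591, 0.0624]
ee_rot: [[-0.858, 0.513, 0.001], [0.513, 0.858, 0.004], [0.002, 0.004, -1.0]]
contact_force: [-5.5, 0.1, -2.4]
gripper_width: 0.0152
grip_force: 60.0
```

```bash
python3 lv.py j3
```

```text
35.25 [ 0.6563 -0.0591  0.0624] toolz [ 0.0006  0.004  -1.    ] tool theta deg -33.794274771683604 F tool [ 4.766  -2.6956  2.4016] 0.015199798185932038 j [-5.2654 23.307   1.5242 68.2058  0.2339 25.629 ]
0.02 750 y [-0.0074  0.0074] top z 0.11832630000596799
0.03 949 y [-0.0076  0.0073] top z 0.11814023304061272
0.04 693 y [-0.0064  0.006 ] top z 0.11025129723496271
0.05 729 y [-0.0068  0.0059] top z 0.10844198590272404
LEVER theta -33.06662939231172
boss z 0.10166383040119924
strap 2801 ((-40.96504211425781, -0.40700531005859375), (39.4781608581543, 31.668046951293945), 89.8345947265625) 0.05714881994761947
bar 16153 ((46.38471984863281, 34.58638000488281), (58.822349548339844, 127.1338119506836), 0.7442315220832825) 0.04508420615366892
```

Emit:
{"fn": "arm_command", "kwargs": {"steps": [{"x": 0, "y": 0, "z": 0, "wx": 0, "wy": 0, "wz": 0, "jaw": 185}, {"x": 0, "y": 0, "z": 0, "wx": 0, "wy": 0, "wz": 0, "jaw": 185}, {"x": 0, "y": -4, "z": 0, "wx": 0, "wy": 0, "wz": 1, "jaw": 185}, {"x": 0, "y": 0, "z": 0, "wx": 0, "wy": 0, "wz": 0, "jaw": 185}]}}

```text
time_s: 35.7
ee_pos: [0.6554, -0.0633, 0.0634]
ee_rot: [[-0.848, 0.529, 0.004], [0.529, 0.848, 0.003], [-0.001, 0.005, -1.0]]
contact_force: [0.1, -0.7, 0.6]
gripper_width: 0.0235
grip_force: 0.0
```

Emit:
{"fn": "arm_command", "kwargs": {"steps": [{"x": 0, "y": -2, "z": 0, "wx": 0, "wy": 0, "wz": 1, "jaw": 185}, {"x": 0, "y": 0, "z": 0, "wx": 0, "wy": 0, "wz": 0, "jaw": 185}]}}

```text
time_s: 35.9
ee_pos: [0.6539, -0.0649, 0.0629]
ee_rot: [[-0.839, 0.544, 0.002], [0.544, 0.839, 0.003], [-0.0, 0.004, -1.0]]
contact_force: [-0.3, 0.1, -0.1]
gripper_width: 0.0233
grip_force: 0.0
```

```bash
python3 lv.py k1 | grep -v bar
```

```text
35.9 [ 0.6539 -0.0649  0.0629] toolz [ 0.0024  0.0031 -1.    ] tool theta deg -35.85375907384819 F tool [ 0.286  -0.0435  0.0766] 0.02329885081360362 j [-5.7612 23.0027  1.1501 68.029   0.1911 27.1928]
0.02 721 y [-0.0039  0.0106] top z 0.11826675678309952
0.03 863 y [-0.0045  0.0107] top z 0.11814735623123762
0.04 698 y [-0.0036  0.0092] top z 0.11031344574355627
0.05 726 y [-0.0036  0.0092] top z 0.10840347347382209
LEVER theta -34.924007394483
boss z 0.10152342891356483
strap 2914 ((-41.44941711425781, -2.2387619018554688), (35.80803298950195, 32.897865295410156), 89.9515380859375) 0.057136543049399954
```

Emit:
{"fn": "arm_command", "kwargs": {"steps": [{"x": 0, "y": -2, "z": 0, "wx": 0, "wy": 0, "wz": 1, "jaw": 185}, {"x": 0, "y": 0, "z": 0, "wx": 0, "wy": 0, "wz": 0, "jaw": 185}]}}

```text
time_s: 36.15
ee_pos: [0.6528, -0.0663, 0.0628]
ee_rot: [[-0.83, 0.558, 0.002], [0.558, 0.83, 0.003], [0.0, 0.004, -1.0]]
contact_force: [0.7, 1.2, -0.1]
gripper_width: 0.0235
grip_force: 0.4
```

Emit:
{"fn": "arm_command", "kwargs": {"steps": [{"x": 0, "y": -2, "z": 0, "wx": 0, "wy": 0, "wz": 1, "jaw": 185}, {"x": 0, "y": 0, "z": 0, "wx": 0, "wy": 0, "wz": 0, "jaw": 185}]}}

```text
time_s: 36.35
ee_pos: [0.6517, -0.0678, 0.0628]
ee_rot: [[-0.82, 0.573, 0.002], [0.573, 0.82, 0.004], [0.0, 0.004, -1.0]]
contact_force: [1.1, 1.5, 0.2]
gripper_width: 0.0238
grip_force: 1.1
```

```bash
python3 lv.py k2 | grep -v bar
```

```text
36.35 [ 0.6517 -0.0678  0.0628] toolz [ 0.0023  0.0036 -1.    ] tool theta deg -37.827331859433784 F tool [-0.0164  1.8245 -0.233 ] 0.023775587778608265 j [-6.0502 22.8119  0.8572 67.9344  0.2187 28.8774]
0.02 747 y [-0.0035  0.0113] top z 0.11815899424896704
0.03 856 y [-0.0041  0.0111] top z 0.11808480434955966
0.04 703 y [-0.0032  0.0096] top z 0.11023057332744844
0.05 723 y [-0.0032  0.0094] top z 0.10848961576106471
LEVER theta -36.75880103300638
boss z 0.10155816530649843
strap 3248 ((-42.79728698730469, -1.6216983795166016), (35.355838775634766, 37.02288055419922), 0.33232712745666504) 0.057158772681284976
```

Emit:
{"fn": "arm_command", "kwargs": {"steps": [{"x": 0, "y": -2.5, "z": 0, "wx": 0, "wy": 0, "wz": 1, "jaw": 185}, {"x": 0, "y": 0, "z": 0, "wx": 0, "wy": 0, "wz": 0, "jaw": 185}]}}

```text
time_s: 36.6
ee_pos: [0.6503, -0.0699, 0.0628]
ee_rot: [[-0.81, 0.587, 0.002], [0.587, 0.81, 0.004], [0.0, 0.004, -1.0]]
contact_force: [1.8, 2.9, 0.4]
gripper_width: 0.0232
grip_force: 1.7
```

Emit:
{"fn": "arm_command", "kwargs": {"steps": [{"x": 0, "y": -2.5, "z": 0, "wx": 0, "wy": 0, "wz": 1, "jaw": 185}, {"x": 0, "y": 0, "z": 0, "wx": 0, "wy": 0, "wz": 0, "jaw": 185}]}}

```text
time_s: 36.8
ee_pos: [0.6487, -0.0721, 0.0628]
ee_rot: [[-0.799, 0.601, 0.002], [0.601, 0.799, 0.003], [0.0, 0.004, -1.0]]
contact_force: [1.8, 2.4, -0.1]
gripper_width: 0.0235
grip_force: 1.9
```

Emit:
{"fn": "arm_command", "kwargs": {"steps": [{"x": 0, "y": -2.5, "z": 0, "wx": 0, "wy": 0, "wz": 1, "jaw": 185}, {"x": 0, "y": 0, "z": 0, "wx": 0, "wy": 0, "wz": 0, "jaw": 185}]}}

```text
time_s: 37.0
ee_pos: [0.6473, -0.0739, 0.0628]
ee_rot: [[-0.789, 0.615, 0.002], [0.615, 0.789, 0.004], [0.0, 0.004, -1.0]]
contact_force: [2.7, 3.0, 0.5]
gripper_width: 0.0233
grip_force: 2.5
```

```bash
python3 lv.py k3 | grep -v bar
```

```text
37.0 [ 0.6473 -0.0739  0.0628] toolz [ 0.0024  0.0038 -1.    ] tool theta deg -40.83657326938882 F tool [-0.2613  3.9918 -0.4504] 0.02326511618475748 j [-6.6271 22.4123  0.273  67.7518  0.2317 31.3098]
0.02 746 y [-0.0024  0.0124] top z 0.11813949605022223
0.03 842 y [-0.0027  0.0123] top z 0.11808194188111475
0.04 688 y [-0.0017  0.0109] top z 0.11027584383878986
0.05 711 y [-0.0016  0.0108] top z 0.1084775175730229
LEVER theta -40.222160252505425
boss z 0.10153038177027139
strap 3782 ((-36.17157745361328, -9.972309112548828), (51.30923080444336, 29.32567596435547), 49.262733459472656) 0.05714979221435967
```

Emit:
{"fn": "arm_command", "kwargs": {"steps": [{"x": 0, "y": 9, "z": 0, "wx": 0, "wy": 0, "wz": 0, "jaw": 165}, {"x": 0, "y": 0, "z": 0, "wx": 0, "wy": 0, "wz": 0, "jaw": 165}, {"x": 0, "y": 0, "z": 0, "wx": 0, "wy": 0, "wz": 0, "jaw": 165}]}}

```text
time_s: 37.35
ee_pos: [0.6524, -0.0672, 0.0624]
ee_rot: [[-0.789, 0.614, 0.001], [0.614, 0.789, 0.002], [0.001, 0.002, -1.0]]
contact_force: [-0.1, 0.5, -1.0]
gripper_width: 0.0304
grip_force: 0.0
```

```bash
python3 lv.py k4 | grep -v bar
```

```text
37.35 [ 0.6524 -0.0672  0.0624] toolz [ 0.0008  0.0022 -1.    ] tool theta deg -40.79756961123014 F tool [0.426  0.3129 0.9673] 0.03035988997757841 j [-5.9434 22.9576  1.0142 68.025   0.1279 31.9543]
0.02 732 y [-0.0058  0.0089] top z 0.1181716373185207
0.03 841 y [-0.0065  0.0084] top z 0.11817676341074246
0.04 722 y [-0.0064  0.0068] top z 0.11030895732406489
0.05 731 y [-0.0071  0.0059] top z 0.10843325638257997
LEVER theta -36.462330677263736
boss z 0.10153064528868165
strap 3397 ((-44.341270446777344, -1.9226112365722656), (38.547428131103516, 36.57044982910156), 0.12253668904304504) 0.057156356870992846
```

Emit:
{"fn": "arm_command", "kwargs": {"steps": [{"x": 0, "y": 0.5, "z": -5, "wx": 0, "wy": 0, "wz": 0, "jaw": 150}, {"x": 0, "y": 0, "z": -15, "wx": 0, "wy": 0, "wz": 0, "jaw": 150}, {"x": 0, "y": 0, "z": -25, "wx": 0, "wy": 0, "wz": 0, "jaw": 150}, {"x": 0, "y": 0, "z": -30, "wx": 0, "wy": 0, "wz": 0, "jaw": 150}, {"x": 0, "y": 0, "z": -30, "wx": 0, "wy": 0, "wz": 0, "jaw": 150}, {"x": 0, "y": 0, "z": 0, "wx": 0, "wy": 0, "wz": 0, "jaw": 150}]}}

```text
time_s: 38.0
ee_pos: [0.6548, -0.0674, 0.1732]
ee_rot: [[-0.789, 0.614, 0.01], [0.615, 0.789, 0.002], [-0.006, 0.007, -1.0]]
contact_force: [0.3, 0.4, -0.1]
gripper_width: 0.0351
grip_force: 0.0
```

```bash
python3 lv.py m1
python3 - <<'E'
from h import *
g=lambda n:load(n)[0].astype(int).mean(-1)
grab('scene','ms'); a,b=g('cs'),g('ms'); D=cv2.blur(abs(a-b).astype(np.float32),(3,3))>25
n,l,st,ce=cv2.connectedComponentsWithStats(D.astype(np.uint8))
print([(st[i].tolist()) for i in range(1,n) if st[i][4]>15])
E
```

```text
38.0 [ 0.6548 -0.0674  0.1732] toolz [ 0.0095  0.002  -1.    ] tool theta deg -40.81695303509943 F tool [-0.0063  0.4559  0.1486] 0.03509047257417916 j [-5.9574 21.6147 13.0208 80.8757  0.1702 31.959 ]
0.02 256 y [-0.0076  0.0072] top z 0.11834256842590746
0.03 263 y [-0.0086  0.0064] top z 0.11840672078523497
0.04 284 y [-0.0081  0.0051] top z 0.1166567165446848
0.05 238 y [-0.0088  0.0037] top z 0.10888440820449959
LEVER theta -36.58469622084319
boss z 0.1015897128650533
strap 4925 ((-63.57324981689453, -0.4207286834716797), (77.18788146972656, 40.015113830566406), 0.282118022441864) 0.057216655809050644
bar 6911 ((44.44137954711914, 34.18837356567383), (126.73179626464844, 59.48552703857422), 89.6734390258789) 0.04514819605127638
[[242, 0, 13, 14, 154], [201, 0, 183, 249, 25551], [166, 34, 41, 102, 1513], [177, 124, 7, 11, 53], [192, 143, 57, 36, 512], [132, 156, 9, 17, 33], [213, 193, 15, 8, 51], [203, 207, 71, 46, 599], [319, 252, 6, 4, 22], [265, 255, 14, 18, 97], [304, 257, 9, 9, 45], [352, 261, 19, 8, 79], [319, 266, 46, 31, 643], [361, 275, 11, 9, 37], [346, 289, 11, 10, 47]]
```

The strap and bar are where they were laid, the lever is down in mesh, and the gripper is clear. Handing in.

```bash
python3 -c "
from workcell import finish_job
print(finish_job())"
```

```text
the job is handed in; nothing more can be done
None
```

The job is handed in at about 38 s: the open-fork strap lies on the heel block and bar. The nut is tightened to its stop (my estimate 3.4 rad, judged from the lever springing back when released). The lever is down in mesh, but while pushing against the stop it seems to have jumped one tooth, and the gripper probably brushed the neighbouring stud. The strap and bar measured unmoved afterwards.

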